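# Weigh a tote of frame corners on the bench spring scale

### The arm

A 6-joint arm with a two-finger parallel gripper is mounted at the origin on the work surface. World frame = base frame: x ahead of the robot, y to its left, z up, the work surface at z = 0. Lengths are in m, angles in degrees, forces in N, time in s.
With the tool pointing down it reaches from about 0.325 to 0.9 m from the base axis. Payload 6.1 kg.
Tool frame: the origin (TCP) lies on the centre line of the jaws, within the pads' length; the fingertips stand 17 mm ahead of it and the grasp point (between the pads) lies 2 mm behind it (tips_ahead is the y of the fingertips in the tool frame, in m); y points along the fingers, z is the direction in which the jaws open and shut, and the axes are right-handed (so a half turn about y gives the same grasp; the last joint's range is limited). The gripper opens to 87 mm and grips with 3 to 60 N. Pads are 19 mm wide; open, the fingers measure 117 mm over their backs; the gripper's body (75 mm by 190 mm) begins 51 mm behind the grasp point.
Start: joints at [-80.048, 12.628, 87.462, -0, 79.91, -7.225], TCP at [0.185, -0.597, 0.218] pointing down, gripper open.
Joint ranges: [-170.65, 170.65], [-52.31, 119.04], [5.05, 147.46], [-71.25, 251.25], [11.57, 151.72], [-153.62, 153.62]. Speed limits (degrees/s): [147.25, 147.25, 172.46, 180, 180, 180].

### API

Orientations are given as [roll, pitch, yaw] about the fixed x, y, z axes, in that order (R = Rz(yaw) Ry(pitch) Rx(roll)).
In Python, from station import * gives the robot as it stands. The module is installed in compiled form; this text tells all that it offers.
- The arm moves only by the tool drive_tool, never from a script. Its argument "rows" is a list of rows, each a list of 3 entries, a list of its own where there are three numbers: the turn, a rotation vector about the tool's x, y, z in degrees, then the shift along the tool's x, y, z in mm, then the gripper's target within -1 to 1 (fully open at 1, half-way at 0, shut at -1). In form: [[[ax, ay, az], [x, y, z], grip], ...]. A call has 1 to 10 rows; each row shifts and turns the pose as measured when the row begins, along the tool's axes as they then stand; what a row does not reach is not made up. A row lasts 1/8 s, in which the tool goes at most 62.5 mm and 10.7 degrees, less where a joint would pass 70% of its speed; a pose out of reach is approached as far as the arm can. A call is refused whole if a number of a shift passes 62.5 or a number of a turn 10.7, either way. A call with a gripper value outside its range is refused whole. The fingers move at their own pace and stop on an object; the grip force is fixed at half the most. Time passes only in rows, so rows that do not move let the fingers close. It gives the time, the measured TCP pose, the force and the opening at its end, in the units of the state.
- sense(): the state, without advancing time (a new reading comes with each control period).
- capture(name): name is "side" or "top" or "wrist"; returns the picture (384x512x3 uint8, red, green, blue); there is no depth.
- calibration(name): a dict with "camera_matrix" (3x3 intrinsics, pixels), "extrinsics" (4x4, takes a point from world to camera coordinates). Camera axes: x right, y down, z forward; pixel columns grow to the right and rows downward; lengths in m; the calibration is good to about 2 mm. The wrist camera is an equidistant fisheye: a pixel r from the principal point sees the ray r / f radians off the axis. A picture is of the moment at which its call begins: read the wrist's pose just before it. calibration takes no time and is no camera call; for the wrist camera it gives the pose at the moment of the call.
- sign_off(): hands the job in, once; it reports no verdict.
The state is a dict: "clock": time; "joint_positions": joint angles; "qd": joint speeds; "tau": joint torques, N m; "eef_pos": TCP position; "orientation": TCP orientation; "contact_force": force on the tool from outside, world axes, zero at the start; "wrist_torque": the same for the moment, N m; "opening": finger opening in m.
Only numpy, scipy, OpenCV 4.12 (cv2) and the standard library are available. Lean on these libraries where they do the work, as an engineer would, in place of code of your own. Each camera call takes 0.05 s, during which the arm holds its last target.

### The job

Weigh the plywood tote: lift it by its dowel handle, hang the handle centred in both notches of the spring scale's twin hook, and ease the weight on slowly while still holding, letting go only once the scale carries all of it, so that the pointer creeps to its reading and never jumps down or springs back. Leave the tote hanging free and still. Do not press hard on the scale with tote or gripper, and leave the glue bottle, jar and tape roll where they are.

Things in the scene. Friction and masses are not known exactly. Their poses are not given: they have to be found in the camera images.
- tote: Loose open plywood tote of frame corners, box 110 x 200 x 50 mm high with a round dowel handle over it; origin at the centre of its underside, z up, y along the dowel. Two end boards (inner faces 184 mm apart, 36 mm wide and 142 mm above the underside at the top) carry the dowel. Mass varies, 0.39 to 0.91 kg, centred under the dowel's middle.
- tote_bar (a point): Middle of the tote's dowel handle, on its axis, 125 mm above the tote's underside; the dowel is 16 mm thick and runs along y with 184 mm free between the end boards; free space of 65 mm below it.
- scale: Fixed bench spring scale; origin on the table straight under the middle of the twin hook, z up, x from the hook towards the column. Black base plate 250 x 130 mm, 12 mm thick, from x = -50 to +200 mm; green column with white graduated strips on its sides, 44 mm wide, from x = 136 to 180 mm, 264 mm high.
- hook_seat (a point): On the moving twin hook: where the middle of the dowel's axis lies once seated, 215 mm above the table empty; axes as scale. Two upward-open 90 degree V notches of 8 mm wire at y = -45 and +45 mm; the dowel lies along y across both. Tips 18 mm above this point, mouth 46 mm wide in x. Wires run back level, 10 mm above it, to a cross wire at x = 100 mm, so the tote goes on from the front (-x).
- hook (a joint): Travel of the twin hook and red pointer below the empty position, m, downwards positive, 0 to 0.085. Spring 160 N/m, lightly damped: reading = weight / (160 N/m), 24 to 56 mm for the tote. Over 0.06 m/s either way is a jump; about 0.8 N let go suddenly, or pressed on too much and let go, causes one. If the dowel is held off-centre, a notch wall pushes it sideways and it slides on release.
- glue: White glue bottle with red cap, 56 mm across, 150 mm tall; origin at its underside.
- jar: Amber screw-top jar, 70 mm across, 85 mm tall; origin at its underside.
- tape: Roll of pink tape lying flat, 90 mm across, 24 mm high; origin at its underside.

How it is judged:
By the outcome, as a careful person would: the job done as asked, in the order asked, and still so for the second after the job is handed in, with the robot touching nothing.
It also fails if it takes over 72 s, if anything falls off the work surface, if the arm or the gripper's body presses on something with over 40 N, if the wrist force passes 120 N, or if a joint passes its speed limit or range.

## Working session

There is one attempt and no reset: what is moved stays moved. The work goes in short steps, Python scripts to look and compute and a tool call to move; the robot and the scene stay as the last step left them, time stands still between calls to the robot, and variables do not carry over. Pictures are saved under pics/ and viewed, and the job is handed in when it is done.

Besides the shell and the picture viewer there is one more tool, called as a command line: name --argument value ..., lists and objects as JSON in quotes. drive_tool: Moves the arm, as the interface text tells. Its arguments: {"type":"object","properties":{"rows":{"type":"array"}},"required":["rows"]}

```bash
mkdir -p pics
python3 - <<'E'
from station import *
import cv2
print(sense())
for n in ["side","top","wrist"]:
    im=capture(n); cv2.imwrite(f"pics/{n}0.png",im[:,:,::-1]); c=calibration(n); print(n,c["camera_matrix"].round(1).tolist(),c["extrinsics"].round(3).tolist())
E
```

```text
{'clock': 0.0, 'joint_positions': array([-8.00472555e+01,  1.26765306e+01,  8.75246507e+01,  1.32655634e-03,
        7.99102483e+01, -7.22518101e+00]), 'qd': array([ 0.01732099, -0.02244171,  0.00565006,  0.04876878,  0.07220114,
        0.17803536]), 'tau': array([ 1.50034277e-03, -4.94604850e+01, -3.87377858e+01,  6.99569844e-02,
        5.70146414e-02, -1.21343219e-04]), 'eef_pos': array([ 0.18448131, -0.59650268,  0.21693362]), 'orientation': array([-9.01103807e+01,  1.53096367e-02, -1.62822323e+02]), 'contact_force': array([-0.16305278, -0.1839548 ,  0.29244715]), 'wrist_torque': array([ 0.02782147, -0.03496227,  0.00712934]), 'opening': 0.08663800099021397}
side [[462.0, 0.0, 253.7], [0.0, 462.0, 193.1], [0.0, 0.0, 1.0]] [[-0.929, -0.369, 0.016, 0.457], [-0.199, 0.464, -0.863, 0.24], [0.311, -0.806, -0.504, 1.488], [0.0, 0.0, 0.0, 1.0]]
top [[492.5, 0.0, 258.4], [0.0, 492.5, 193.6], [0.0, 0.0, 1.0]] [[-0.024, -1.0, 0.006, -0.011], [-0.975, 0.022, -0.22, 0.538], [0.22, -0.011, -0.976, 1.485], [0.0, 0.0, 0.0, 1.0]]
wrist [[297.3, 0.0, 254.2], [0.0, 297.3, 187.4], [0.0, 0.0, 1.0]] [[0.294, -0.956, -0.002, -0.624], [-0.917, -0.283, 0.282, -0.033], [-0.27, -0.081, -0.959, 0.391], [0.0, 0.0, 0.0, 1.0]]
```

View pics/side0.png

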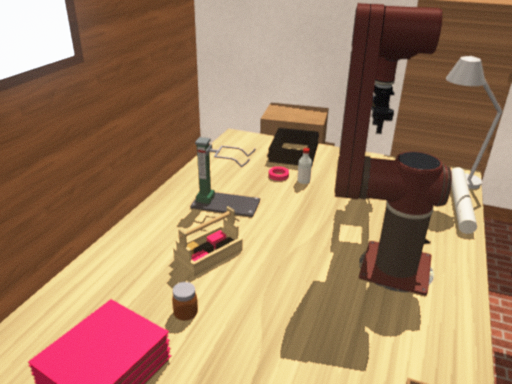

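View pics/top0.png

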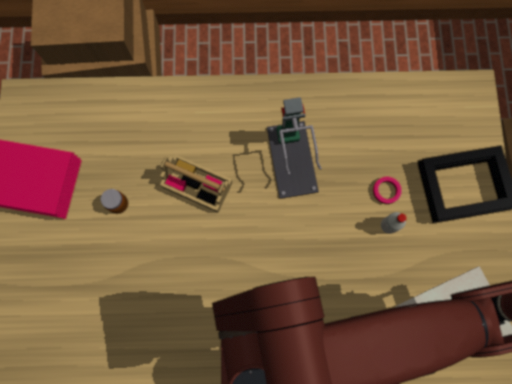

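View pics/wrist0.png

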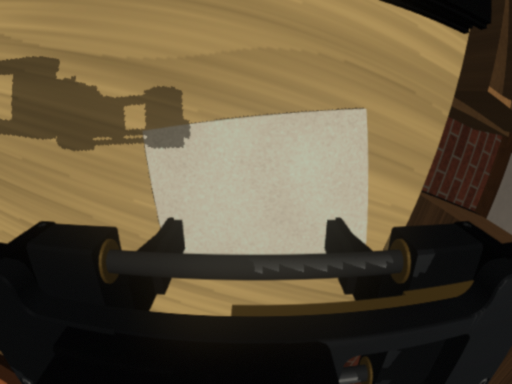

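The side view shows the tote near (209,242), the scale with its column near (204,170), the jar at (185,300), the tape at (279,173) and the glue at (305,166). In the top view the tote is at (197,183), the scale base at (293,160), the jar at (114,201), the glue at (394,222) and the tape at (387,190). The wrist view shows only the table and a paper sheet. I'll enlarge the tote and scale next.

Run:
```python
import cv2
t=cv2.imread("pics/top0.png"); s=cv2.imread("pics/side0.png")
cv2.imwrite("pics/topc.png",cv2.resize(t[90:220,150:350],None,fx=4,fy=4,interpolation=cv2.INTER_CUBIC))
cv2.imwrite("pics/sidec.png",cv2.resize(s[130:280,160:280],None,fx=4,fy=4,interpolation=cv2.INTER_CUBIC))
```

```text
(no output)
```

View pics/topc.png

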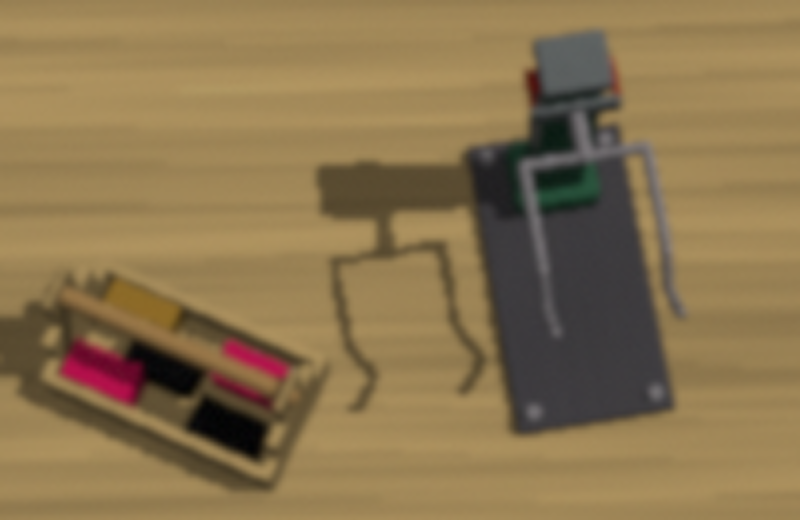

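View pics/sidec.png

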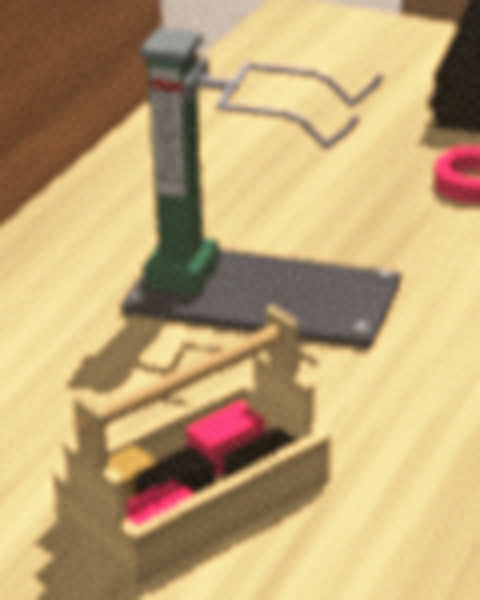

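```bash
cat > h.py <<'E'
import numpy as np, cv2
from station import *
def ray(n,px,c=None):
    c=c or calibration(n); K=np.array(c["camera_matrix"]);E=np.array(c["extrinsics"])
    x=(px[0]-K[0,2])/K[0,0]; y=(px[1]-K[1,2])/K[1,1]
    if n=="wrist":
        r=np.hypot(x,y); d=np.array([x/r*np.sin(r),y/r*np.sin(r),np.cos(r)]) if r>1e-9 else np.array([0,0,1.])
    else: d=np.array([x,y,1.])
    d/=np.linalg.norm(d); R=E[:3,:3]
    return -R.T@E[:3,3], R.T@d
def plane(n,px,z,c=None):
    o,d=ray(n,px,c); return o+d*(z-o[2])/d[2]
def tri(*rays):
    A=np.zeros((3,3));b=np.zeros(3)
    for o,d in rays:
        P=np.eye(3)-np.outer(d,d);A+=P;b+=P@o
    p=np.linalg.solve(A,b)
    return p,max(np.linalg.norm((np.eye(3)-np.outer(d,d))@(p-o)) for o,d in rays)
def proj(n,p,c=None):
    c=c or calibration(n); K=np.array(c["camera_matrix"]);E=np.array(c["extrinsics"])
    q=E[:3,:3]@p+E[:3,3]
    if n=="wrist":
        r=np.hypot(q[0],q[1]);th=np.arctan2(r,q[2]);q=np.array([q[0]/r*th,q[1]/r*th,1])
    else:q=q/q[2]
    return K[:2,:2]@q[:2]+K[:2,2]
E
python3 - <<'E'
from h import *
np.set_printoptions(precision=4,suppress=True)
T=lambda u,v:ray("top",(u/4+149.6,v/4+89.6)); S=lambda u,v:ray("side",(u/4+159.6,v/4+129.6))
P=lambda u,v,z:plane("top",(u/4+149.6,v/4+89.6),z)
for nm,a,b in [("dowel far(left in top)",(66,292),(100,412)),("dowel right",(284,386),(280,330)),("tipL",(557,333),(357,120)),("tipR",(683,315),(380,77)),("bendL",(525,162),(221,104)),("bendR",(648,148),(246,67))]:
    print(nm,*tri(T(*a),S(*b)))
c=[P(*q,0.012) for q in [(470,150),(516,433),(672,407),(625,128)]]
print(np.array(c)); print([np.linalg.norm(c[i]-c[(i+1)%4]) for i in range(4)])
E
```

```text
dowel far(left in top) [0.6218 0.2534 0.132 ] 0.001554262586127328
dowel right [0.5455 0.0893 0.1287] 0.0018490481711380049
tipL [ 0.5571 -0.1091  0.2286] 4.93009559804427e-05
tipR [ 0.5691 -0.1979  0.23  ] 0.0011657053259614028
bendL [ 0.6831 -0.0912  0.2284] 0.0014856161453708791
bendR [ 0.6967 -0.1798  0.2241] 0.0016935616460003566
[[ 0.7748 -0.0589  0.012 ]
 [ 0.5324 -0.0894  0.012 ]
 [ 0.5512 -0.2166  0.012 ]
 [ 0.7915 -0.1892  0.012 ]]
[np.float64(0.24432349394492436), np.float64(0.12855165545292518), np.float64(0.24193347412934105), np.float64(0.13137868477713355)]
```

```bash
cat >> h.py <<'E'
from scipy.spatial.transform import Rotation as Ro
def plan(p,yaw,n,grip=1,s=None):
    """straight plan, tool kept pointing down; prints rows in tool axes rounded"""
    s=s or sense(); R0=Ro.from_euler('xyz',s['orientation'],degrees=True); p0=s['eef_pos']
    R1=Ro.from_euler('xyz',[-90,0,yaw],degrees=True)
    rv=(R0.inv()*R1).as_rotvec(degrees=True)/n
    d=(np.array(p)-p0)/n*1000; R=R0; out=[]
    for i in range(n):
        sh=R.inv().apply(d); out.append([[float(round(a,1)) for a in rv],[float(round(a,1)) for a in sh],grip]); R=R*Ro.from_rotvec(rv,degrees=True)
    print(str(out).replace(' ',''))
E
python3 - <<'E'
from h import *
s=sense();c=calibration("wrist");E=np.array(c["extrinsics"]);o=-E[:3,:3].T@E[:3,3]
R=Ro.from_euler('xyz',s['orientation'],degrees=True)
print("cam in tool",R.inv().apply(o-s['eef_pos']),"axis",R.inv().apply(E[2,:3]),"ximg",R.inv().apply(E[0,:3]))
plan([0.42,-0.20,0.43],-82.5,10)
plan([0.42,-0.20,0.43],-82.5,13)
E
```

```text
cam in tool [-7.74323103e-02 -1.66156442e-01 -2.54508459e-05] axis [ 2.82350707e-01  9.59310903e-01 -8.18639484e-04] ximg [1.28418792e-03 4.75390563e-04 9.99999062e-01]
[[[0.0,-8.0,-0.0],[-34.2,-21.2,-31.0],1],[[0.0,-8.0,-0.0],[-38.2,-21.2,-25.9],1],[[0.0,-8.0,-0.0],[-41.4,-21.2,-20.3],1],[[0.0,-8.0,-0.0],[-43.9,-21.3,-14.3],1],[[0.0,-8.0,-0.0],[-45.4,-21.3,-8.0],1],[[0.0,-8.0,-0.0],[-46.1,-21.3,-1.6],1],[[0.0,-8.0,-0.0],[-45.9,-21.3,4.9],1],[[0.0,-8.0,-0.0],[-44.7,-21.3,11.2],1],[[0.0,-8.0,-0.0],[-42.7,-21.3,17.4],1],[[0.0,-8.0,-0.0],[-39.9,-21.3,23.2],1]]
[[[0.0,-6.2,-0.0],[-26.3,-16.3,-23.8],1],[[0.0,-6.2,-0.0],[-28.7,-16.3,-20.9],1],[[0.0,-6.2,-0.0],[-30.8,-16.3,-17.6],1],[[0.0,-6.2,-0.0],[-32.5,-16.3,-14.2],1],[[0.0,-6.2,-0.0],[-33.9,-16.3,-10.6],1],[[0.0,-6.2,-0.0],[-34.8,-16.4,-6.9],1],[[0.0,-6.2,-0.0],[-35.4,-16.4,-3.1],1],[[0.0,-6.2,-0.0],[-35.5,-16.4,0.7],1],[[0.0,-6.2,-0.0],[-35.2,-16.4,4.5],1],[[0.0,-6.2,-0.0],[-34.5,-16.4,8.3],1],[[0.0,-6.2,-0.0],[-33.4,-16.4,11.9],1],[[0.0,-6.2,-0.0],[-31.9,-16.4,15.5],1],[[0.0,-6.2,-0.0],[-30.1,-16.4,18.8],1]]
```

drive_tool --rows '[[[0,-8,0],[-34,-21,-31],1],[[0,-8,0],[-38,-21,-26],1],[[0,-8,0],[-41,-21,-20],1],[[0,-8,0],[-44,-21,-14],1],[[0,-8,0],[-45,-21,-8],1],[[0,-8,0],[-46,-21,-2],1],[[0,-8,0],[-46,-21,5],1],[[0,-8,0],[-45,-21,11],1],[[0,-8,0],[-43,-21,17],1],[[0,-8,0],[-40,-21,23],1]]'

```text
clock: 1.4
eef_pos: [0.4158, -0.1851, 0.4299]
orientation: [-90.0, 0.6, -80.6]
contact_force: [0.5, -0.3, -1.0]
opening: 0.0869
```

Run:
```python
from h import *
s=sense();print(s['clock'],s['eef_pos'],s['orientation'],s['contact_force'],s['qd'].round(1))
```

```text
1.4 [ 0.41578155 -0.18513305  0.42988043] [-90.03350071   0.63498414 -80.58657835] [ 0.49319952 -0.25249488 -0.98655461] [ 47.8   3.9 -21.5   0.5  17.3 -18. ]
```

Tracking is good. The arm is still moving, so I'll settle it for a row before the picture.

drive_tool --rows '[[[0,0,0],[0,0,0],1],[[0,0,0],[0,0,0],1]]'

```text
clock: 1.65
eef_pos: [0.417, -0.183, 0.4312]
orientation: [-89.9, 0.5, -80.3]
contact_force: [-0.5, -0.6, -1.4]
opening: 0.0871
```

Run:
```python
from h import *
import pickle
s=sense();print(s['clock'],s['eef_pos'],s['orientation'],s['contact_force'],s['qd'].round(1))
c=calibration("wrist");im=capture("wrist");pickle.dump((c,im,s),open("w1.pkl","wb"));cv2.imwrite("pics/w1.png",cv2.resize(im[:,:,::-1],None,fx=1.5,fy=1.5,interpolation=cv2.INTER_CUBIC))
```

```text
1.65 [ 0.41702097 -0.18304322  0.43121909] [-89.91578451   0.53790078 -80.28744559] [-0.4628799  -0.62996628 -1.35984574] [ 1.1 -0.3 -0.7  0.4  0.3 -0.2]
```

View pics/w1.png

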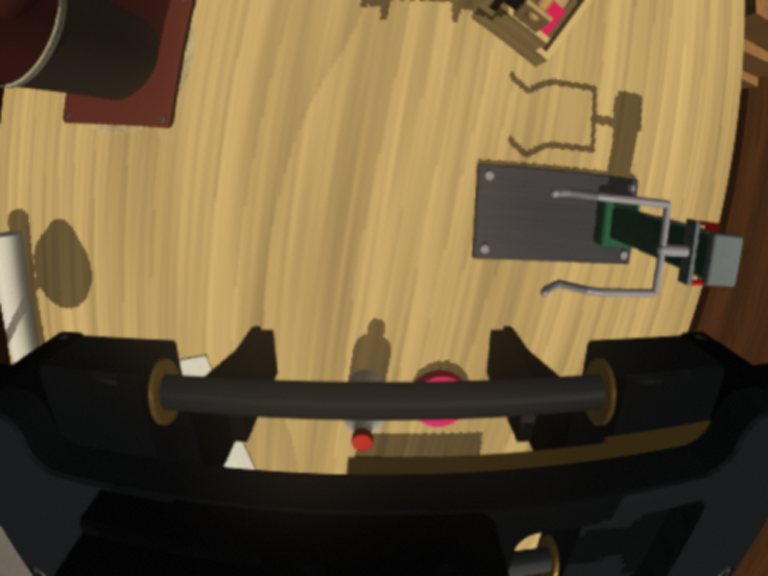

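The wrist view shows the scale from above. Hook tips are at (556,193) and (546,292), the cross-wire bends at (668,203) and (657,293), the tote at the top near (525,20), and the glue and tape at (363,400) and (440,395).

Run:
```python
from h import *
import pickle
c,im,s=pickle.load(open("w1.pkl","rb"))
np.set_printoptions(precision=4,suppress=True)
cv2.imwrite("pics/w1c.png",cv2.resize(im[90:210,300:500,::-1],None,fx=4,fy=4,interpolation=cv2.INTER_CUBIC))
W=lambda u,v:ray("wrist",((u+.5)/1.5-.5,(v+.5)/1.5-.5),c)
T=lambda u,v:ray("top",(u/4+149.6,v/4+89.6)); S=lambda u,v:ray("side",(u/4+159.6,v/4+129.6))
for nm,a,b,w in [("tipL",(557,333),(357,120),(556,193)),("tipR",(683,315),(380,77),(546,292)),("bendL",(525,162),(221,104),(668,203)),("bendR",(648,148),(246,67),(657,293))]:
    print(nm,*tri(T(*a),S(*b)),*tri(T(*a),S(*b),W(*w)),*tri(S(*b),W(*w)))
```

```text
tipL [ 0.5571 -0.1091  0.2286] 4.93009559804427e-05 [ 0.5571 -0.1082  0.2293] 0.0009895326667008239 [ 0.557  -0.1074  0.2296] 0.0005547833687757514
tipR [ 0.5691 -0.1979  0.23  ] 0.0011657053259614028 [ 0.5692 -0.1969  0.2306] 0.001894321947932634 [ 0.5696 -0.1957  0.2313] 0.000152516322377987
bendL [ 0.6831 -0.0912  0.2284] 0.0014856161453708791 [ 0.682  -0.0897  0.2287] 0.0026222896396033285 [ 0.6798 -0.0883  0.2295] 0.0003950845458216345
bendR [ 0.6967 -0.1798  0.2241] 0.0016935616460003566 [ 0.6967 -0.1787  0.2252] 0.0024717731230795717 [ 0.6977 -0.1779  0.2254] 0.00019096814336640403
```

View pics/w1c.png

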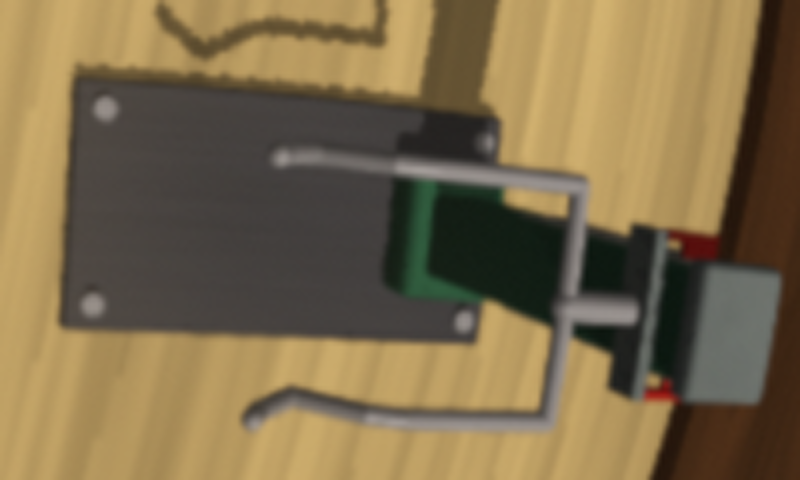

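```bash
python3 - <<'E'
from h import *
import pickle
c,im,s=pickle.load(open("w1.pkl","rb"))
np.set_printoptions(precision=4,suppress=True)
W=lambda u,v:ray("wrist",(u/4+299.6,v/4+89.6),c)
S=lambda u,v:ray("side",(u/4+159.6,v/4+129.6))
B={}
for nm,b,w in [("troughR",(352,103),(293,394)),("tipL",(357,120),(282,157)),("tipR",(380,77),(252,418)),("bendL",(221,104),(581,184)),("bendR",(246,67),(549,421)),("kinkR",(322,73),(372,418)),("kinkL",(297,109),(398,165))]:
    p,e=tri(S(*b),W(*w)); B[nm]=p; print(nm,p,e)
t=plane("side",(327/4+159.6,143/4+129.6),B["troughR"][2]);print("troughL",t)
a=np.radians(7.5);R=np.array([[np.cos(a),np.sin(a)],[-np.sin(a),np.cos(a)]])
B['troughL']=t
for yaw in (7.5,8.5):
  a=np.radians(yaw);R=np.array([[np.cos(a),np.sin(a)],[-np.sin(a),np.cos(a)]])
  for k,v in B.items(): print(yaw,k,R@(v[:2]-[0.588,-0.149]))
E
python3 - <<'E'
import cv2
s=cv2.imread("pics/side0.png")
cv2.imwrite("pics/sided.png",cv2.resize(s[135:180,195:265],None,fx=10,fy=10,interpolation=cv2.INTER_CUBIC))
E
```

```text
troughR [ 0.5949 -0.1908  0.2019] 0.0001723718265161737
tipL [ 0.5569 -0.108   0.2292] 0.00029864963391295143
tipR [ 0.5686 -0.1954  0.2312] 0.0007232211677317104
bendL [ 0.68  -0.089  0.229] 0.0005884727828440091
bendR [ 0.697  -0.1778  0.225 ] 0.0006371691101486193
kinkR [ 0.621  -0.1889  0.2263] 0.004006958806875277
kinkL [ 0.6058 -0.1001  0.2307] 0.005532989387212331
troughL [ 0.5844 -0.1057  0.2019]
7.5 troughR [ 0.0014 -0.0424]
7.5 tipL [-0.0255  0.0447]
7.5 tipR [-0.0253 -0.0435]
7.5 bendL [0.099  0.0475]
7.5 bendR [ 0.1043 -0.0428]
7.5 kinkR [ 0.0275 -0.0439]
7.5 kinkL [0.0241 0.0462]
7.5 troughL [0.0021 0.0434]
8.5 troughR [ 0.0007 -0.0424]
8.5 tipL [-0.0247  0.0452]
8.5 tipR [-0.026 -0.043]
8.5 bendL [0.0998 0.0457]
8.5 bendR [ 0.1035 -0.0446]
8.5 kinkR [ 0.0268 -0.0443]
8.5 kinkL [0.0249 0.0457]
8.5 troughL [0.0028 0.0433]
```

View pics/sided.png

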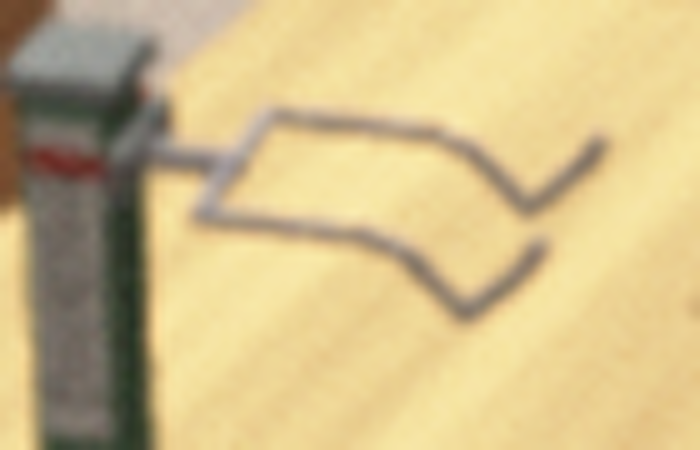

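Hook agrees across views: seat at about (0.589,-0.148), yaw about 8°, trough wire at z 0.202, tips at 0.230. That fits the given 0.215 seat. Next I'll view the tote from above.

Run:
```python
from h import *
plan([0.5836,0.1714,0.33],-114.9,9)
```

```text
[[[0.0,3.8,-0.1],[-35.6,11.6,24.9],1],[[0.0,3.8,-0.1],[-37.2,11.6,22.4],1],[[0.0,3.8,-0.1],[-38.6,11.6,19.9],1],[[0.0,3.8,-0.1],[-39.9,11.5,17.2],1],[[0.0,3.8,-0.1],[-41.0,11.5,14.5],1],[[0.0,3.8,-0.1],[-41.9,11.4,11.7],1],[[0.0,3.8,-0.1],[-42.6,11.4,8.9],1],[[0.0,3.8,-0.1],[-43.1,11.4,6.0],1],[[0.0,3.8,-0.1],[-43.4,11.3,3.1],1]]
```

drive_tool --rows '[[[0,3.8,-0.1],[-36,8,25],1],[[0,3.8,-0.1],[-37,10,22],1],[[0,3.8,-0.1],[-39,12,20],1],[[0,3.8,-0.1],[-40,12,17],1],[[0,3.8,-0.1],[-41,12,15],1],[[0,3.8,-0.1],[-42,12,12],1],[[0,3.8,-0.1],[-43,12,9],1],[[0,3.8,-0.1],[-43,12,6],1],[[0,3,0],[-20,6,2],1],[[0,0,0],[0,0,0],1]]'

```text
clock: 2.95
eef_pos: [0.5821, 0.1411, 0.3201]
orientation: [-90.8, -0.9, -116.8]
contact_force: [0.3, -1.2, 0.1]
opening: 0.0868
```

Run:
```python
from h import *
import pickle
s=sense();print(s['clock'],s['eef_pos'],s['orientation'],s['contact_force'],s['qd'].round(1),s['joint_positions'].round(1))
c=calibration("wrist");im=capture("wrist");pickle.dump((c,im,s),open("w2.pkl","wb"));cv2.imwrite("pics/w2.png",cv2.resize(im[:,:,::-1],None,fx=1.5,fy=1.5,interpolation=cv2.INTER_CUBIC))
```

```text
2.95 [0.58211345 0.14113585 0.32007434] [ -90.75790588   -0.88559717 -116.81382498] [ 0.27814533 -1.2329056   0.06897499] [-1.3 -0.   0.5 -0.7  0.4 -0.5] [ 6.3  7.4 82.6 -0.3 91.2 33.1]
```

View pics/w2.png

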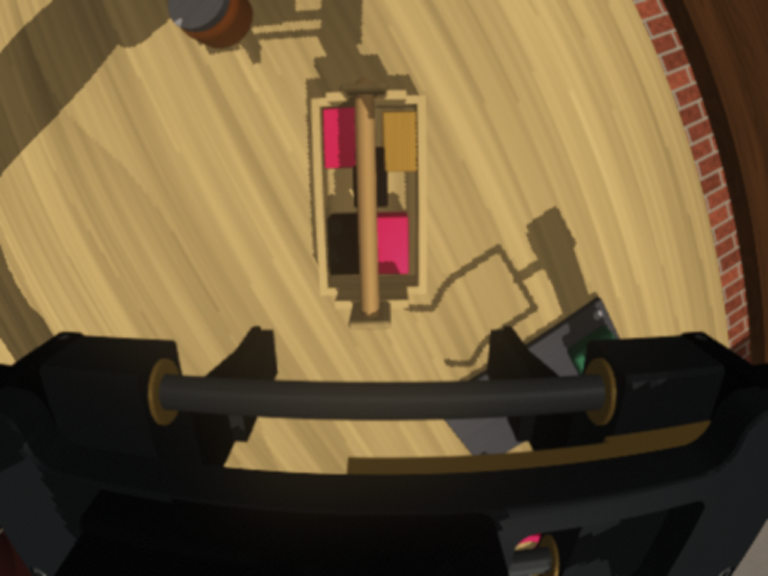

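The wrist view shows the tote whole, with the dowel running from (365,100) to (371,312), nearly vertical between the end boards. The hook's shadow and the scale base are at lower right.

Run:
```python
from h import *
import pickle
np.set_printoptions(precision=4,suppress=True)
c,im,s=pickle.load(open("w2.pkl","rb"))
cv2.imwrite("pics/w2c.png",cv2.resize(im[50:230,195:295,::-1],None,fx=3.2,fy=3.2,interpolation=cv2.INTER_CUBIC))
# dowel colour mask
hsv=cv2.cvtColor(im,cv2.COLOR_RGB2HSV)
for r in range(66,212,12):
    print(r,[tuple(map(int,im[r,x])) for x in range(234,256,2)])
W=lambda u,v:ray("wrist",((u+.5)/1.5-.5,(v+.5)/1.5-.5),c)
T=lambda u,v:ray("top",(u/4+149.6,v/4+89.6)); S=lambda u,v:ray("side",(u/4+159.6,v/4+129.6))
for w,t,b in [((365,98),(66,292),(100,412)),((371,312),(284,386),(280,330))]:
    print(tri(W(*w),T(*t),S(*b)),tri(W(*w),T(*t)),tri(W(*w),S(*b)),plane("wrist",((w[0]+.5)/1.5-.5,(w[1]+.5)/1.5-.5),.125,c))
```

```text
66 [(69, 54, 34), (82, 62, 37), (121, 91, 53), (139, 105, 61), (106, 80, 47), (104, 79, 46), (101, 76, 45), (96, 73, 43), (112, 91, 55), (119, 97, 60), (116, 94, 57)]
78 [(125, 35, 48), (115, 56, 47), (129, 96, 56), (159, 121, 71), (177, 136, 80), (177, 136, 80), (124, 94, 55), (107, 80, 47), (112, 90, 54), (111, 90, 55), (113, 88, 49)]
90 [(124, 34, 46), (114, 49, 45), (123, 91, 54), (156, 118, 69), (175, 134, 79), (187, 144, 85), (182, 140, 82), (159, 120, 70), (115, 90, 54), (112, 91, 55), (109, 86, 49)]
102 [(123, 34, 45), (106, 42, 41), (116, 85, 51), (152, 115, 68), (173, 132, 78), (186, 143, 85), (183, 141, 83), (163, 124, 73), (85, 63, 38), (43, 32, 21), (43, 33, 22)]
114 [(102, 82, 50), (51, 38, 23), (103, 77, 45), (147, 111, 65), (170, 130, 76), (185, 142, 84), (185, 142, 84), (168, 128, 75), (109, 82, 48), (44, 32, 22), (42, 32, 21)]
126 [(145, 118, 73), (52, 40, 24), (93, 69, 41), (142, 107, 63), (167, 127, 75), (184, 142, 84), (186, 144, 85), (171, 131, 77), (124, 93, 54), (44, 33, 23), (44, 33, 23)]
138 [(113, 91, 56), (94, 75, 47), (89, 67, 40), (135, 101, 59), (163, 1
[... 877 characters left out ...]
5), (188, 145, 86), (189, 147, 87), (170, 131, 77), (129, 99, 58), (87, 70, 43)]
210 [(94, 76, 46), (80, 65, 40), (80, 65, 40), (79, 64, 39), (84, 65, 38), (101, 77, 45), (111, 85, 50), (102, 78, 46), (97, 74, 44), (85, 68, 41), (82, 66, 40)]
(array([0.6218, 0.2538, 0.1323]), np.float64(0.0017588209891570917)) (array([0.622 , 0.2536, 0.1361]), np.float64(0.00041527574362798395)) (array([0.621 , 0.2539, 0.132 ]), np.float64(0.0010976401114923843)) [0.622  0.2553 0.125 ]
(array([0.5451, 0.0915, 0.1287]), np.float64(0.003092092618812246)) (array([0.5462, 0.0919, 0.1262]), np.float64(0.002549300196714546)) (array([0.5437, 0.0937, 0.1301]), np.float64(0.002142811410653966)) [0.5443 0.0935 0.125 ]
```

View pics/w2c.png

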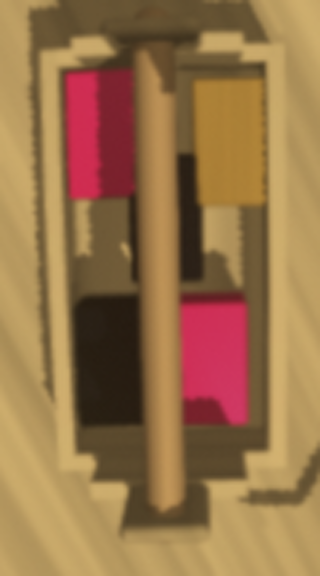

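Run:
```python
from h import *
plan([0.583,0.1735,0.20],-115.2,5)
```

```text
[[[0.2,-0.3,0.2],[-6.4,24.0,-2.5],1],[[0.2,-0.3,0.2],[-6.3,24.0,-2.5],1],[[0.2,-0.3,0.2],[-6.2,24.0,-2.5],1],[[0.2,-0.3,0.2],[-6.2,24.1,-2.6],1],[[0.2,-0.3,0.2],[-6.1,24.1,-2.6],1]]
```

drive_tool --rows '[[[0.2,-0.3,0.2],[-6,24,-2.5],1],[[0.2,-0.3,0.2],[-6,24,-2.5],1],[[0.2,-0.3,0.2],[-6,24,-2.5],1],[[0.2,-0.3,0.2],[-6,24,-2.5],1],[[0.2,-0.3,0.2],[-6,20,-2.5],1],[[0,0,0],[0,0,0],1]]'

```text
clock: 3.75
eef_pos: [0.5835, 0.1609, 0.2036]
orientation: [-89.5, 0.1, -115.8]
contact_force: [-0.6, -0.6, -0.0]
opening: 0.087
```

Run:
```python
from h import *
import pickle
s=sense();print(s['clock'],s['eef_pos'],s['orientation'],s['contact_force'],s['qd'].round(1))
c=calibration("wrist");im=capture("wrist");pickle.dump((c,im,s),open("w3.pkl","wb"));cv2.imwrite("pics/w3.png",cv2.resize(im[:,:,::-1],None,fx=1.5,fy=1.5,interpolation=cv2.INTER_CUBIC))
plan([0.583,0.1735,0.126],-115.2,3)
```

```text
3.75 [0.58350853 0.16086535 0.2036361 ] [-8.95153600e+01  6.24658124e-02 -1.15792238e+02] [-0.60556823 -0.56155013 -0.03139792] [-1.4 -1.7 -1.5 -0.4  0.5 -0.5]
[[[-0.2,-0.2,-0.0],[-3.6,26.3,-2.5],1],[[-0.2,-0.2,-0.0],[-3.6,26.3,-2.4],1],[[-0.2,-0.2,-0.0],[-3.6,26.3,-2.3],1]]
```

View pics/w3.png

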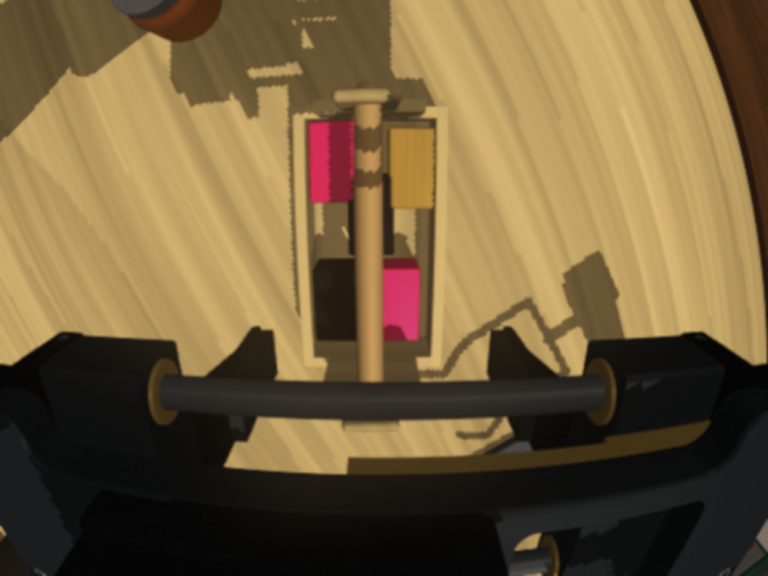

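The dowel is visible at columns 357–383, with its far end at (368,104) and its near end hidden behind the gripper's bar. The far board's top edge is at row ~97 and the near board's at ~425. Fingers straddle it symmetrically.

Run:
```python
from h import *
import pickle
np.set_printoptions(precision=4,suppress=True)
c2,_,_=pickle.load(open("w2.pkl","rb"));c3,im,s=pickle.load(open("w3.pkl","rb"))
f=lambda p:((p[0]+.5)/1.5-.5,(p[1]+.5)/1.5-.5)
print(tri(ray("wrist",f((365,98)),c2),ray("wrist",f((368,104)),c3)))
for z in(.122,.125,.13): print(plane("wrist",f((368,104)),z,c3))
# board tops: far outer edge / near
for a in [(361,90),(361,102),(371,422),(371,430)]: print(a,plane("wrist",f(a),.142,c3))
for v in (200,300,370):
  print(v,[plane("wrist",f((u,v)),.125,c3) for u in (370,)])
```

```text
(array([0.6226, 0.2576, 0.1194]), np.float64(0.0016581680416879146))
[0.6232 0.2588 0.122 ]
[0.6231 0.2585 0.125 ]
[0.6229 0.2579 0.13  ]
(361, 90) [0.6226 0.2647 0.142 ]
(361, 102) [0.6199 0.2591 0.142 ]
(371, 422) [0.5436 0.0929 0.142 ]
(371, 430) [0.5409 0.0875 0.142 ]
200 [array([0.6009, 0.2105, 0.125 ])]
300 [array([0.5753, 0.1586, 0.125 ])]
370 [array([0.555 , 0.1178, 0.125 ])]
```

drive_tool --rows '[[[-0.2,-0.2,0],[-5,24,-2.5],1],[[-0.2,-0.2,0],[-5,24,-2.5],1],[[0,0,0],[-4,20,-1.5],1],[[0,0,0],[-2,8,-1],1],[[0,0,0],[0,0,0],1]]'

```text
clock: 4.42
eef_pos: [0.5903, 0.1751, 0.1348]
orientation: [-89.2, 0.4, -115.6]
contact_force: [0.0, 0.2, -0.6]
opening: 0.0869
```

Run:
```python
from h import *
s=sense();print(s['clock'],s['eef_pos'],s['orientation'],s['contact_force'],s['qd'].round(1))
plan([0.583,0.1755,0.125],-115.3,1)
```

```text
4.425 [0.59028206 0.1750865  0.13482738] [ -89.24043562    0.41666954 -115.62552487] [ 0.03570295  0.24115377 -0.64131116] [-0.2 -0.5 -0.5 -0.   0.1 -0.1]
[[[-0.8,-0.3,-0.4],[2.8,9.7,-6.9],1]]
```

drive_tool --rows '[[[-0.5,0,-0.4],[2,8,-5],1],[[0,0,0],[1,4,-3],1],[[0,0,0],[0,0,0],1]]'

```text
clock: 4.8
eef_pos: [0.5824, 0.1759, 0.1238]
orientation: [-89.6, 0.1, -115.6]
contact_force: [0.3, -0.6, 0.5]
opening: 0.0868
```

Run:
```python
from h import *
s=sense();print(s['clock'],s['eef_pos'],s['orientation'],s['contact_force'],s['qd'].round(1))
plan([0.583,0.1755,0.125],-115.3,1)
```

```text
4.8 [0.582355   0.17585661 0.12383776] [-8.96484893e+01  6.54426210e-02 -1.15628489e+02] [ 0.34704464 -0.55469805  0.54125604] [-0.1 -0.1 -0.3 -0.1  0.   0.1]
[[[-0.4,-0.3,-0.1],[0.0,-1.2,0.7],1]]
```

Good, I'll close the gripper.

drive_tool --rows '[[[-0.3,-0.3,0],[0,-1,0],-1],[[0,0,0],[0,0,0],-1],[[0,0,0],[0,0,0],-1],[[0,0,0],[0,0,0],-1],[[0,0,0],[0,0,0],-1],[[0,0,0],[0,0,0],-1]]'

```text
clock: 5.55
eef_pos: [0.583, 0.1759, 0.1258]
orientation: [-89.9, 0.1, -115.3]
contact_force: [-0.6, 0.8, -1.0]
opening: 0.0348
```

Run:
```python
from h import *
for _ in range(1):
    s=sense();print(s['clock'],s['eef_pos'],s['orientation'],s['contact_force'],s['wrist_torque'],s['opening'])
```

```text
5.55 [0.58303216 0.17594091 0.1258444 ] [ -89.88963447    0.11750241 -115.30419115] [-0.57846225  0.77898602 -1.01606234] [-0.03729548 -0.06500141 -0.04744484] 0.03477593084342195
```

drive_tool --rows '[[[0,0,0],[0,0,0],-1],[[0,0,0],[0,0,0],-1],[[0,0,0],[0,0,0],-1],[[0,0,0],[0,0,0],-1]]'

```text
clock: 6.05
eef_pos: [0.5836, 0.1765, 0.1287]
orientation: [-89.8, 0.2, -115.3]
contact_force: [-2.3, 0.7, 2.5]
opening: 0.0021
```

Run:
```python
from h import *
s=sense();print(s['clock'],s['eef_pos'],s['orientation'],s['contact_force'],s['wrist_torque'],s['opening'])
```

```text
6.05 [0.58362768 0.17648883 0.12869774] [ -89.83301659    0.19985635 -115.29571024] [-2.27084654  0.69975644  2.54914988] [ 0.03879379  0.29612064 -0.0300631 ] 0.0020824502322736803
```

The gripper closed to 2 mm, so the dowel is not between the pads. I'll look before doing anything else.

Run:
```python
from h import *
import pickle
s=sense();c=calibration("wrist");im=capture("wrist");pickle.dump((c,im,s),open("w4.pkl","wb"));cv2.imwrite("pics/w4.png",cv2.resize(im[:,:,::-1],None,fx=1.5,fy=1.5,interpolation=cv2.INTER_CUBIC))
t=capture("side");cv2.imwrite("pics/s4.png",cv2.resize(t[110:290,130:290,::-1],None,fx=3.3,fy=3.3,interpolation=cv2.INTER_CUBIC))
t=capture("top");cv2.imwrite("pics/t4.png",cv2.resize(t[90:240,120:330,::-1],None,fx=3.5,fy=3.5,interpolation=cv2.INTER_CUBIC))
s=sense();print(s['clock'],s['eef_pos'],s['contact_force'],s['opening'])
```

```text
6.2 [0.58377361 0.17653739 0.12870913] [-1.67116421 -0.22589857  6.86035409] 0.00030019920843924483
```

View pics/w4.png

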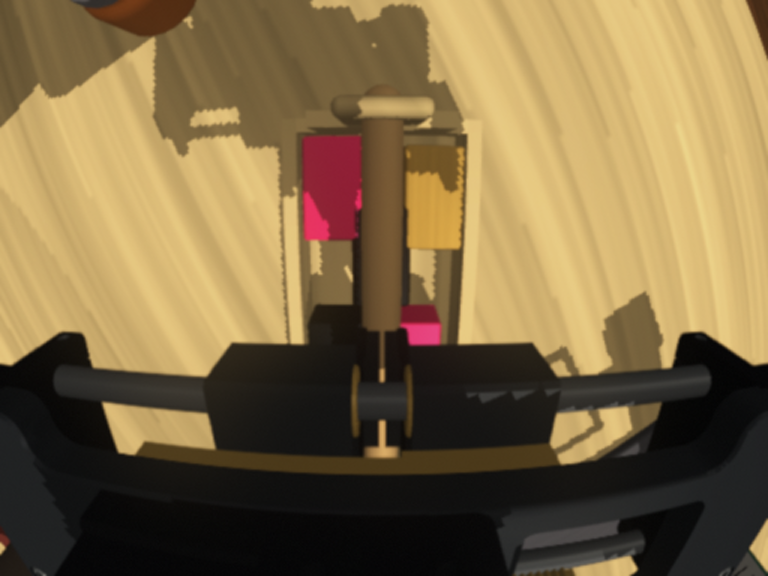

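View pics/s4.png

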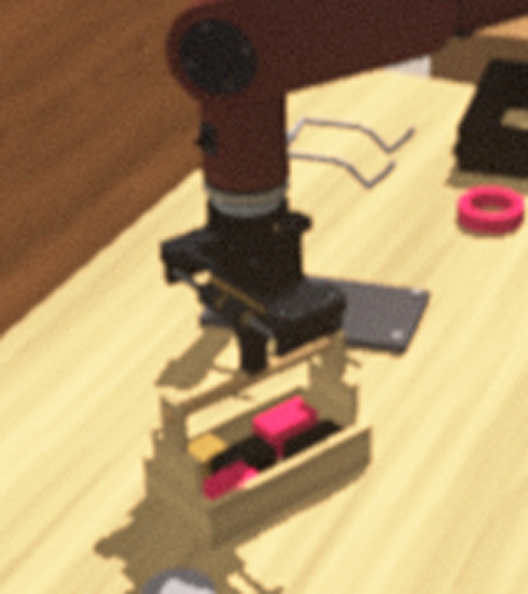

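View pics/t4.png

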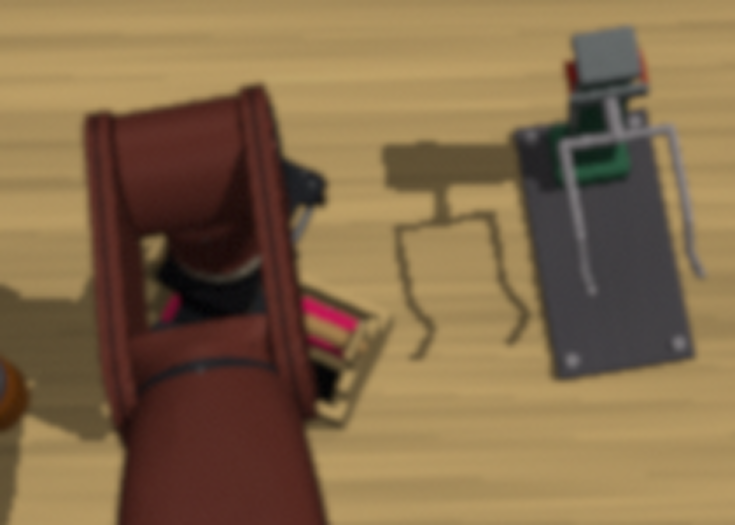

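The fingers are shut above the dowel: wrist view (380,345) shows the dowel passing beneath them, and in the side crop the fingertip ends at (252,370) on top of it. I'll check the reported tool height against the cameras.

Run:
```python
from h import *
import pickle
np.set_printoptions(precision=4,suppress=True)
s=sense()
for z in (.112,.12,.125,.133,.14): print(z,(proj("side",np.array([.5838,.1765,z]))-[130,110])*3.3,(proj("side",np.array([.5838,.1765,z]))))
c,im,_=pickle.load(open("w4.pkl","rb"))
f=lambda p:((p[0]+.5)/1.5-.5,(p[1]+.5)/1.5-.5)
c3=pickle.load(open("w3.pkl","rb"))[0];c2=pickle.load(open("w2.pkl","rb"))[0]
print(tri(ray("wrist",f((382,125)),c),ray("wrist",f((368,104)),c3),ray("wrist",f((365,98)),c2)))
# dowel width -> distance
for cc,row,w in ((c,220,(361,403)),(c,310,(361,401))):
    o,d1=ray("wrist",f((w[0],row)),cc);_,d2=ray("wrist",f((w[1],row)),cc);m=(d1+d2);m/=np.linalg.norm(m)
    L=0.008/np.sin(np.arccos(d1@d2)/2); print(o+m*L)
R=Ro.from_euler('xyz',s['orientation'],degrees=True);E=np.array(c["extrinsics"]);o=-E[:3,:3].T@E[:3,3]
print(s['eef_pos'],"cam in tool",R.inv().apply(o-s['eef_pos']))
cv2.imwrite("pics/w4c.png",cv2.resize(im[190:320,180:330,::-1],None,fx=5,fy=4.5,interpolation=cv2.INTER_CUBIC))
```

```text
0.112 [253.5965 387.5241] [206.8474 227.4315]
0.12 [253.3033 380.6569] [206.7586 225.3506]
0.125 [253.1193 376.3456] [206.7028 224.0441]
0.133 [252.8235 369.4167] [206.6132 221.9445]
0.14 [252.5634 363.3224] [206.5344 220.0977]
(array([0.6222, 0.2568, 0.1253]), np.float64(0.0019087195116838055))
[0.6059 0.2238 0.1264]
[0.5901 0.1914 0.1272]
[0.5838 0.1765 0.1287] cam in tool [-0.0774 -0.1661 -0.0002]
```

View pics/w4c.png

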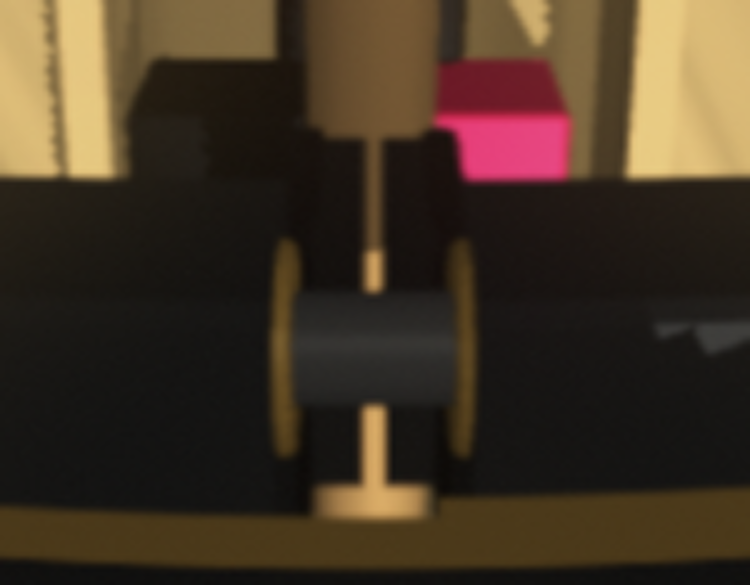

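Run:
```python
from h import *
import pickle
np.set_printoptions(precision=1,suppress=True)
for f in ("w3.pkl","w4.pkl"):
    c,im,s=pickle.load(open(f,"rb"));R=Ro.from_euler('xyz',s['orientation'],degrees=True)
    print(f,s['opening'])
    for y in (17,0,-5,-20,-40):
        print(y,[proj("wrist",s['eef_pos']+R.apply(np.array([x,y,z])/1000),c)*1.5 for x,z in ((-9.5,-43),(-9.5,43),(-9.5,0),(9.5,0))])
c,im,s=pickle.load(open("w3.pkl","rb"));cv2.imwrite("pics/w3c.png",cv2.resize(im[200:330,50:400,::-1],None,fx=2.2,fy=2.2,interpolation=cv2.INTER_CUBIC)*1)
g=cv2.imread("pics/w3c.png");cv2.imwrite("pics/w3d.png",cv2.LUT(g,(255*(np.arange(256)/255)**.45).astype('uint8')))
```

```text
w3.pkl 0.08698246118854883
17 [array([285.3, 311.8]), array([478.7, 311.6]), array([382. , 312.2]), array([382. , 351.4])]
0 [array([277. , 326.2]), array([487.1, 326. ]), array([382. , 326.9]), array([382.1, 368.8])]
-5 [array([274.3, 330.9]), array([489.8, 330.6]), array([382.1, 331.7]), array([382.1, 374.4])]
-20 [array([265.4, 346.5]), array([498.8, 346.2]), array([382.1, 347.9]), array([382.1, 393.1])]
-40 [array([251.2, 371.7]), array([513.1, 371.4]), array([382.2, 374.2]), array([382.2, 422.9])]
w4.pkl 0.0020824502322736803
17 [array([285.3, 311.8]), array([478.7, 311.6]), array([382. , 312.2]), array([382. , 351.4])]
0 [array([277. , 326.2]), array([487. , 325.9]), array([382. , 326.9]), array([382. , 368.8])]
-5 [array([274.3, 330.9]), array([489.7, 330.6]), array([382. , 331.7]), array([382.1, 374.4])]
-20 [array([265.4, 346.5]), array([498.7, 346.2]), array([382.1, 347.9]), array([382.1, 393.1])]
-40 [array([251.2, 371.6]), array([513. , 371.3]), array([382.1, 374.1]), array([382.2, 422.9])]
```

View pics/w3d.png

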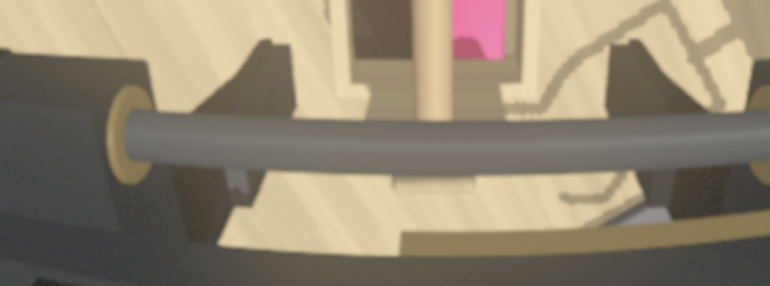

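The open fingertip's edge in the wrist view at (273,331) projects to tool y ≈ −5 mm, not +17. The side view agrees, putting the tip at z ≈ 0.132 with TCP z 0.129. So the reported TCP is about 22 mm too far ahead of where the text puts it, and the cameras agree with each other on this. I'll rise, open, and grasp about 22 mm deeper, at TCP z ≈ 0.102.

drive_tool --rows '[[[0,0,0],[0,-10,0],-1],[[0,0,0],[0,-10,0],-1],[[0,0,0],[0,0,0],1],[[0,0,0],[0,0,0],1],[[0,0,0],[0,0,0],1],[[0,0,0],[0,0,0],1]]'

```text
clock: 6.95
eef_pos: [0.5837, 0.1764, 0.1499]
orientation: [-89.8, 0.2, -115.3]
contact_force: [-0.5, -0.0, -0.4]
opening: 0.0326
```

Run:
```python
from h import *
import pickle
s=sense();c=calibration("wrist");im=capture("wrist");pickle.dump((c,im,s),open("w5.pkl","wb"));cv2.imwrite("pics/w5.png",cv2.resize(im[:,:,::-1],None,fx=1.5,fy=1.5,interpolation=cv2.INTER_CUBIC))
print(s['clock'],s['eef_pos'],s['orientation'],s['contact_force'],s['opening'])
plan([0.583,0.1757,0.102],-115.3,1)
```

```text
6.95 [0.58366413 0.17636978 0.14989615] [ -89.80533872    0.20674028 -115.29585284] [-0.49621069 -0.03909257 -0.37573876] 0.032643533783573875
[[[-0.2,0.0,-0.2],[1.0,47.8,-0.4],1]]
```

View pics/w5.png

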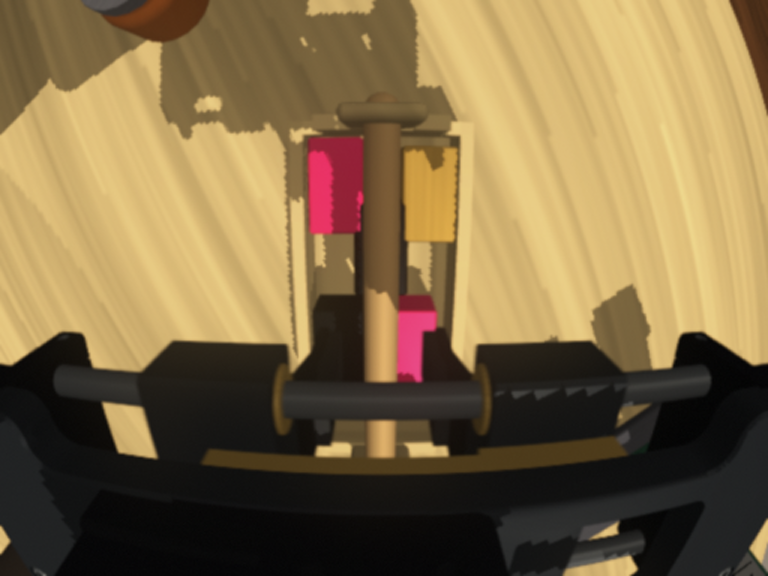

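The dowel runs exactly between the half-open fingers (columns 364–400, jaws centred at ~382). I'll descend.

drive_tool --rows '[[[0,0,0],[1,12,0],1],[[0,0,0],[0,16,0],1],[[0,0,0],[0,16,0],1],[[0,0,0],[0,10,0],1],[[0,0,0],[0,2,0],1],[[0,0,0],[0,0,0],1]]'

```text
clock: 7.75
eef_pos: [0.5818, 0.1752, 0.0875]
orientation: [-90.0, 0.1, -115.3]
contact_force: [-0.2, 0.9, 0.1]
opening: 0.0858
```

Run:
```python
from h import *
s=sense();print(s['clock'],s['eef_pos'],s['orientation'],s['contact_force'],s['opening'])
plan([0.583,0.1757,0.102],-115.3,1)
```

```text
7.75 [0.58182337 0.1752039  0.08747946] [-8.99983693e+01  7.28034330e-02 -1.15299569e+02] [-0.24532421  0.88749236  0.0709587 ] 0.08577424408680293
[[[-0.0,0.0,-0.1],[-1.0,-14.5,0.9],1]]
```

drive_tool --rows '[[[0,0,0],[-1,-10,1],1],[[0,0,0],[0,-3,0],1],[[0,0,0],[0,0,0],1]]'

```text
clock: 8.12
eef_pos: [0.5847, 0.176, 0.1036]
orientation: [-89.8, 0.2, -115.3]
contact_force: [-0.6, 0.5, -0.4]
opening: 0.0873
```

Run:
```python
from h import *
s=sense();print(s['clock'],s['eef_pos'],s['orientation'],s['contact_force'],s['opening'])
plan([0.583,0.1757,0.102],-115.3,1)
```

```text
8.125 [0.58473822 0.1759867  0.10356586] [ -89.82606297    0.19192024 -115.29542311] [-0.55618169  0.4657194  -0.41474711] 0.08728233692140401
[[[-0.2,0.0,-0.2],[1.0,1.6,-1.5],1]]
```

drive_tool --rows '[[[0,0,0],[1,1,-1],-1],[[0,0,0],[0,0,0],-1],[[0,0,0],[0,0,0],-1],[[0,0,0],[0,0,0],-1],[[0,0,0],[0,0,0],-1],[[0,0,0],[0,0,0],-1],[[0,0,0],[0,0,0],-1],[[0,0,0],[0,0,0],-1],[[0,0,0],[0,0,0],-1],[[0,0,0],[0,0,0],-1]]'

```text
clock: 9.38
eef_pos: [0.5829, 0.1756, 0.1023]
orientation: [-89.9, 0.2, -115.3]
contact_force: [0.0, 0.9, -0.0]
opening: 0.0147
```

Run:
```python
from h import *
import pickle
s=sense();print(s['clock'],s['eef_pos'],s['orientation'],s['contact_force'],s['opening'])
c=calibration("wrist");im=capture("wrist");pickle.dump((c,im,s),open("w6.pkl","wb"));cv2.imwrite("pics/w6.png",cv2.resize(im[:,:,::-1],None,fx=1.5,fy=1.5,interpolation=cv2.INTER_CUBIC))
```

```text
9.375 [0.58286343 0.17555604 0.10233194] [ -89.87083011    0.17747066 -115.29764459] [ 0.01893408  0.86887282 -0.04562379] 0.01472911287952689
```

View pics/w6.png

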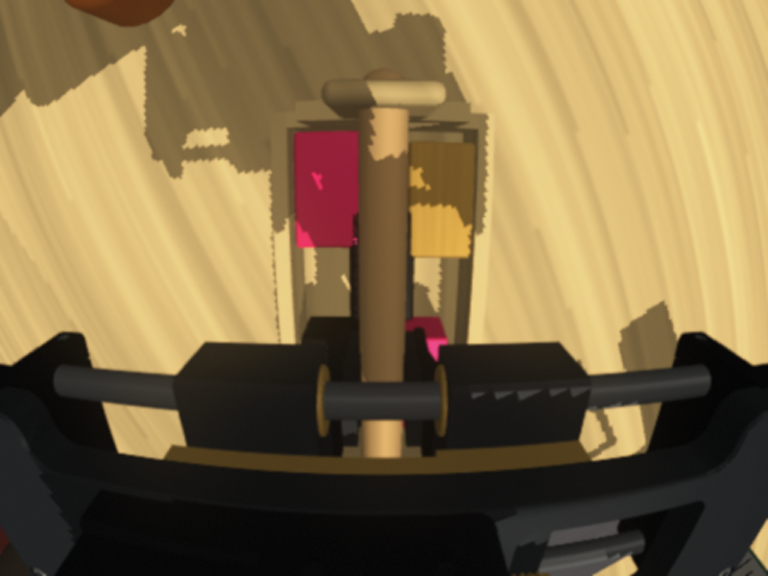

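The dowel is gripped: opening 14.7 mm, with the dowel between the fingers at columns 360–408. I'll check its centring, then lift.

Run:
```python
from h import *
import pickle
np.set_printoptions(precision=4,suppress=True)
f=lambda p:((p[0]+.5)/1.5-.5,(p[1]+.5)/1.5-.5)
c,im,s=pickle.load(open("w6.pkl","rb"));R=Ro.from_euler('xyz',s['orientation'],degrees=True)
for z in (.121,.125,.129):
    p=plane("wrist",f((384,110)),z,c);print(p,R.inv().apply(p-s['eef_pos']))
cs=[]
for fn,px in (("w2.pkl",(365,98)),("w3.pkl",(368,104)),("w4.pkl",(382,125)),("w5.pkl",(381,124)),("w6.pkl",(384,110))):
    cs.append(ray("wrist",f(px),pickle.load(open(fn,"rb"))[0]))
p,e=tri(*cs);print(p,e,R.inv().apply(p-s['eef_pos']))
```

```text
[0.6228 0.2585 0.121 ] [-0.0921 -0.0184  0.0007]
[0.6226 0.2582 0.125 ] [-0.0917 -0.0224  0.0006]
[0.6224 0.2578 0.129 ] [-0.0913 -0.0264  0.0006]
[0.6224 0.258  0.1174] 0.0018215912733182747 [-0.0915 -0.0148  0.0006]
```

drive_tool --rows '[[[0,0,0],[0,-3,0],-1],[[0,0,0],[0,-5,0],-1],[[0,0,0],[0,-10,0],-1],[[0,0,0],[0,-10,0],-1],[[0,0,0],[0,-5,0],-1],[[0,0,0],[0,0,0],-1]]'

```text
clock: 10.18
eef_pos: [0.5798, 0.1749, 0.1335]
orientation: [-90.2, -0.1, -115.3]
contact_force: [0.6, -0.2, -9.2]
opening: 0.0149
```

Run:
```python
from h import *
import pickle
s=sense();print(s['clock'],s['eef_pos'],s['orientation'],s['contact_force'],s['wrist_torque'],s['opening'])
c=calibration("wrist");im=capture("wrist");pickle.dump((c,im,s),open("w7.pkl","wb"));cv2.imwrite("pics/w7.png",cv2.resize(im[:,:,::-1],None,fx=1.5,fy=1.5,interpolation=cv2.INTER_CUBIC))
t=capture("side");cv2.imwrite("pics/s7.png",cv2.resize(t[110:290,130:290,::-1],None,fx=3.3,fy=3.3,interpolation=cv2.INTER_CUBIC))
s=sense();print(s['clock'],s['eef_pos'],s['contact_force'])
```

```text
10.175 [0.57975208 0.17485632 0.13351776] [-9.02187899e+01 -7.84918812e-02 -1.15295347e+02] [ 0.57973139 -0.23885954 -9.2394892 ] [-0.00274463 -0.02773406  0.02039664] 0.01488457009006304
10.275 [0.57933258 0.17480749 0.13280977] [ 0.32796545  0.5786064  -8.16138018]
```

View pics/w7.png

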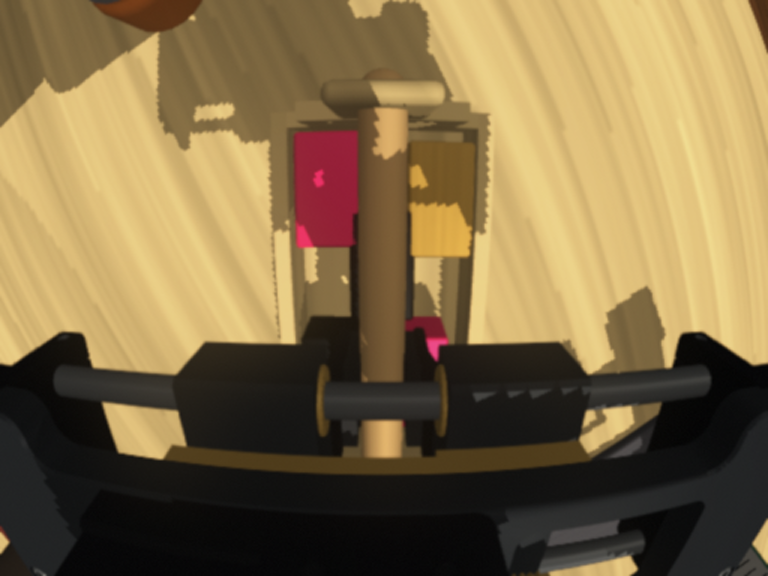

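View pics/s7.png

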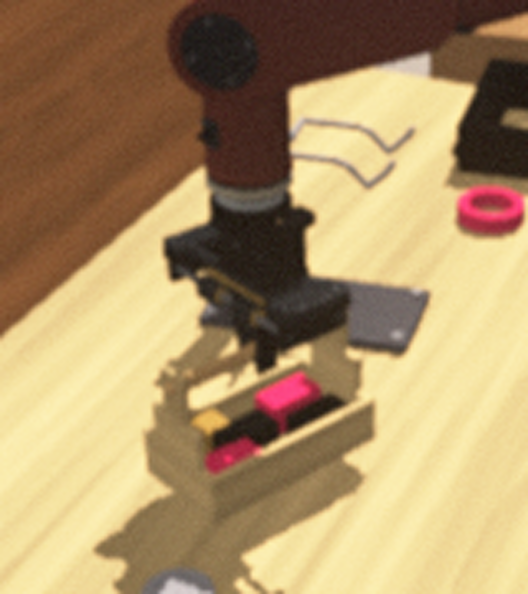

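The tote is lifted level. Weight is about 8.2–9 N, the grip is 91.7 mm from the end board (92 expected), and the dowel axis is about 23 mm behind the reported TCP. Next I'll raise it and swing round to the front of the scale.

Run:
```python
from h import *
plan([0.50,0.08,0.25],-95,9,-1)
```

```text
[[[0.0,-2.3,0.0],[13.3,-13.0,-3.5],-1],[[0.0,-2.3,0.0],[13.2,-13.0,-4.0],-1],[[0.0,-2.3,0.0],[13.0,-13.0,-4.6],-1],[[0.0,-2.3,0.0],[12.8,-13.0,-5.1],-1],[[0.0,-2.3,0.0],[12.6,-13.0,-5.5],-1],[[0.0,-2.3,0.0],[12.4,-13.0,-6.0],-1],[[0.0,-2.3,0.0],[12.1,-13.0,-6.5],-1],[[0.0,-2.3,0.0],[11.8,-13.0,-7.0],-1],[[0.0,-2.3,0.0],[11.6,-13.0,-7.4],-1]]
```

drive_tool --rows '[[[0,-1,0],[6,-8,-2],-1],[[0,-2,0],[12,-13,-4],-1],[[0,-2.5,0],[13,-13,-5],-1],[[0,-2.5,0],[13,-13,-5],-1],[[0,-2.5,0],[13,-13,-6],-1],[[0,-2.5,0],[12,-13,-6],-1],[[0,-2.5,0],[12,-13,-7],-1],[[0,-2.5,0],[12,-13,-7],-1],[[0,-2.5,0],[12,-13,-7],-1],[[0,-2,0],[12,-10,-7],-1]]'

```text
clock: 11.52
eef_pos: [0.4891, 0.0707, 0.2602]
orientation: [-90.5, -0.1, -91.6]
contact_force: [-0.3, 0.8, -7.0]
opening: 0.0149
```

Run:
```python
from h import *
s=sense();print(s['clock'],s['eef_pos'],s['orientation'],s['contact_force'],s['joint_positions'].round(1))
plan([0.455,-0.166,0.255],-82,10,-1)
```

```text
11.525 [0.48913613 0.07073131 0.26020488] [-90.5265501   -0.09768178 -91.60192786] [-0.34829927  0.75539602 -7.01099512] [-9.000e-01 -6.600e+00  1.029e+02 -1.000e-01  8.420e+01  8.000e-01]
[[[0.1,-1.0,0.0],[23.8,0.6,-2.7],-1],[[0.1,-1.0,0.0],[23.7,0.6,-3.1],-1],[[0.1,-1.0,0.0],[23.7,0.6,-3.5],-1],[[0.1,-1.0,0.0],[23.6,0.6,-3.9],-1],[[0.1,-1.0,0.0],[23.5,0.6,-4.3],-1],[[0.1,-1.0,0.0],[23.4,0.6,-4.7],-1],[[0.1,-1.0,0.0],[23.4,0.6,-5.1],-1],[[0.1,-1.0,0.0],[23.3,0.5,-5.5],-1],[[0.1,-1.0,0.0],[23.2,0.5,-5.9],-1],[[0.1,-1.0,0.0],[23.1,0.5,-6.3],-1]]
```

drive_tool --rows '[[[0.1,-1,0],[20,0.5,-3],-1],[[0.1,-1,0],[24,0.5,-3],-1],[[0.1,-1,0],[24,0.5,-3.5],-1],[[0.1,-1,0],[24,0.5,-4],-1],[[0.1,-1,0],[24,0.5,-4],-1],[[0.1,-1,0],[24,0.5,-5],-1],[[0,-1,0],[24,0.5,-5],-1],[[0,-1,0],[24,0.5,-5.5],-1],[[0,-1,0],[18,0.5,-5],-1],[[0,0,0],[8,0,-3],-1]]'

```text
clock: 12.78
eef_pos: [0.4529, -0.153, 0.2611]
orientation: [-89.7, -0.2, -81.9]
contact_force: [0.7, 0.2, -8.2]
opening: 0.0151
```

drive_tool --rows '[[[0,0,0],[0,0,0],-1],[[0,0,0],[0,0,0],-1]]'

```text
clock: 13.02
eef_pos: [0.4525, -0.1525, 0.2613]
orientation: [-89.7, -0.2, -82.0]
contact_force: [-0.3, -0.1, -7.2]
opening: 0.015
```

Run:
```python
from h import *
import pickle
s=sense();print(s['clock'],s['eef_pos'],s['orientation'],s['contact_force'],s['joint_positions'].round(1))
c=calibration("wrist");im=capture("wrist");pickle.dump((c,im,s),open("w8.pkl","wb"));cv2.imwrite("pics/w8.png",cv2.resize(im[:,:,::-1],None,fx=1.5,fy=1.5,interpolation=cv2.INTER_CUBIC))
t=capture("side");cv2.imwrite("pics/s8.png",cv2.resize(t[80:240,180:340,::-1],None,fx=3.7,fy=3.7,interpolation=cv2.INTER_CUBIC))
t=capture("top");cv2.imwrite("pics/t8.png",cv2.resize(t[90:260,180:380,::-1],None,fx=3.5,fy=3.5,interpolation=cv2.INTER_CUBIC))
```

```text
13.025 [ 0.45247029 -0.15254379  0.26133586] [-89.65642108  -0.19422369 -81.96924878] [-0.2662934  -0.06835447 -7.24321605] [-28.1  -9.9 105.8   0.   83.7 -36.2]
```

View pics/w8.png

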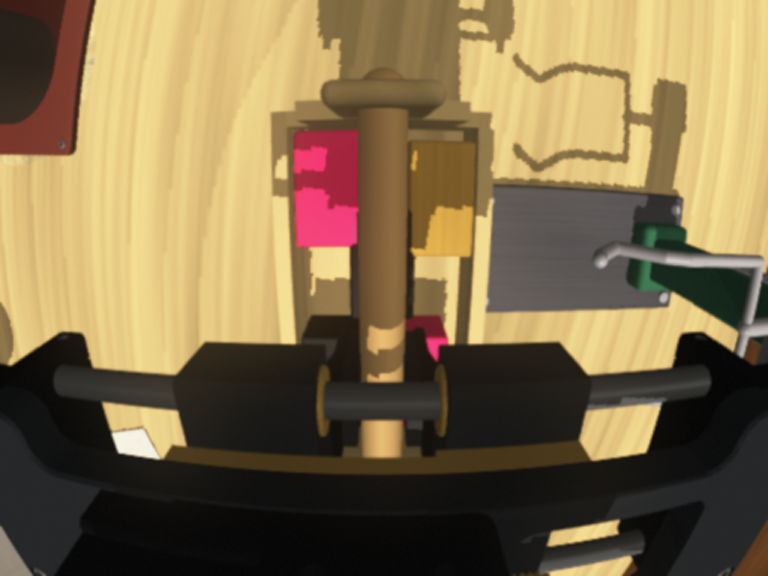

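View pics/s8.png

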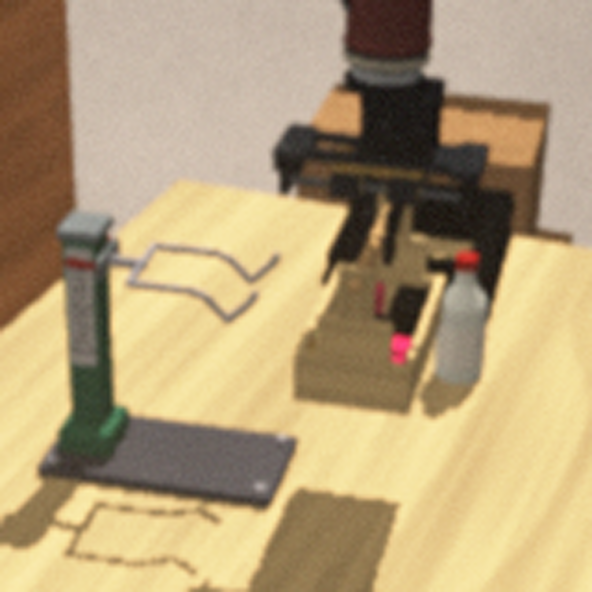

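View pics/t8.png

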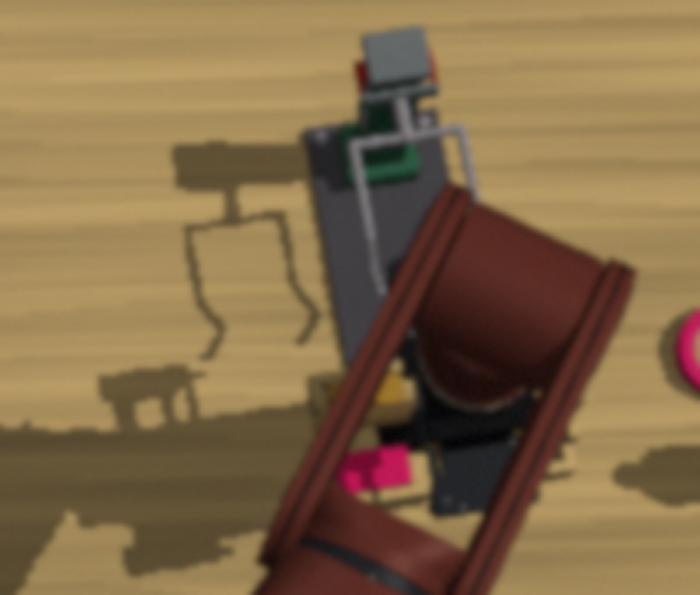

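The tote is held level in front of the scale. In the wrist view the left hook tip is at (601,257) and its wire's bend at (762,262). The side view shows hook and tote well apart, and the glue bottle clear behind. I'll refine the hook from two wrist places plus the side view.

Run:
```python
from h import *
import pickle
np.set_printoptions(precision=4,suppress=True)
c1=pickle.load(open("w1.pkl","rb"))[0];c8,im,s=pickle.load(open("w8.pkl","rb"))
f=lambda p:((p[0]+.5)/1.5-.5,(p[1]+.5)/1.5-.5)
g=lambda p:(p[0]/4+299.6,p[1]/4+89.6)
S=lambda u,v:ray("side",(u/4+159.6,v/4+129.6))
for nm,w8,w1,sd in (("tipL",(601,258),(282,157),(357,120)),("bendL",(762,262),(581,184),(221,104))):
    a=ray("wrist",f(w8),c8);b=ray("wrist",g(w1),c1)
    print(nm,tri(a,b),tri(a,S(*sd)),tri(a,b,S(*sd)))
cv2.imwrite("pics/w8c.png",cv2.resize(im[140:260,380:512,::-1],None,fx=5.5,fy=5,interpolation=cv2.INTER_CUBIC))
# shadow-free check: base plate corners in w8 at z=.012
for p in ((491,186),(487,310),(683,198),(668,305)): print(p,plane("wrist",f(p),.012,c8))
# glue
for u in (394,): print(plane("top",(394,222),.1))
```

```text
tipL (array([ 0.5603, -0.1078,  0.2222]), np.float64(0.00021418791410732202)) (array([ 0.556 , -0.1064,  0.23  ]), np.float64(1.9128767249835138e-05)) (array([ 0.5567, -0.1073,  0.2294]), np.float64(0.0008204389203726396))
bendL (array([ 0.6775, -0.0891,  0.2314]), np.float64(0.00011853882412450499)) (array([ 0.6805, -0.0891,  0.2292]), np.float64(0.00012133741718852084)) (array([ 0.68  , -0.089 ,  0.2291]), np.float64(0.0006856852877603694))
(491, 186) [ 0.5495 -0.0899  0.012 ]
(487, 310) [ 0.5699 -0.2127  0.012 ]
(683, 198) [ 0.7756 -0.057   0.012 ]
(668, 305) [ 0.7929 -0.1802  0.012 ]
[ 0.4312 -0.4308  0.1   ]
```

View pics/w8c.png

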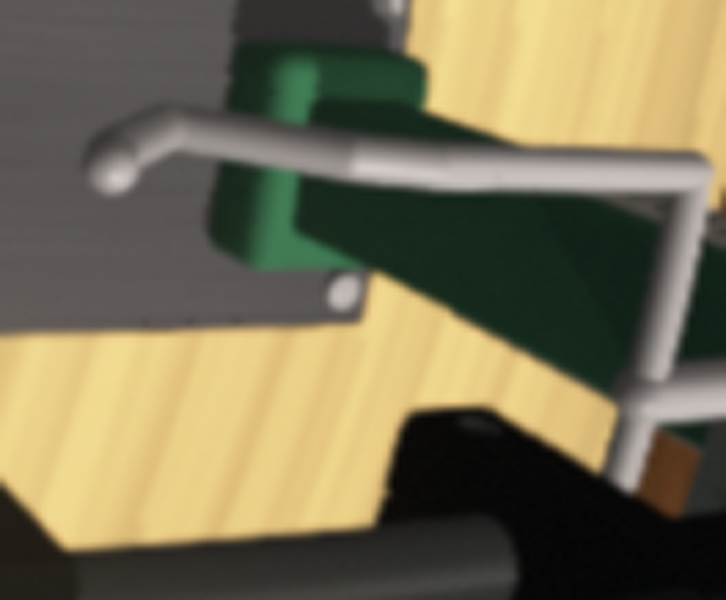

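Run:
```python
from h import *
import pickle
np.set_printoptions(precision=4,suppress=True)
c1=pickle.load(open("w1.pkl","rb"))[0];c8,im,s=pickle.load(open("w8.pkl","rb"))
S=lambda u,v:ray("side",(u/4+159.6,v/4+129.6))
W=lambda u,v:ray("wrist",(380+u/5.5-.4,140+v/5-.4),c8)
tr=tri(W(178,127),S(327,142));print("troughL",tr)
a=np.radians(8.2);ex=np.array([np.cos(a),np.sin(a)]);ey=np.array([-ex[1],ex[0]])
o=np.array([.589,-.148])
for nm,p in (("trL",tr[0]),("trR",np.array([.5949,-.1908])),("tipL",np.array([.5562,-.1068])),("tipL13",np.array([.5569,-.108])),("tipR",np.array([.5686,-.1954])),("bendL",np.array([.680,-.089])),("bendR",np.array([.697,-.1778])),("baseRL",np.array([.7756,-.057])),("baseRR",np.array([.7929,-.1802]))):
    d=p[:2]-o;print(nm,d@ex*1000,d@ey*1000)
```

```text
troughL (array([ 0.5823, -0.1029,  0.2039]), np.float64(0.0010247212195233484))
trL -0.2102233972557889 45.59071758794293
trR -0.26483860023992734 -43.20393339171589
tipL -26.588348305108344 45.457009738941665
tipL13 -26.06665966391958 44.16943800825848
tipR -26.95204656816012 -44.00576309743676
bendL 98.48474410123406 45.417564656357975
bendR 102.64549071361695 -44.89925652124738
baseRL 197.67147765459498 63.45507798316033
baseRR 197.22272181678076 -60.95283421778465
```

The hook frame is consistent within about 2 mm on all features: origin (0.589,−0.148), yaw 8.2°. I'll move in above the notches at the current height.

Run:
```python
from h import *
plan([0.589,-0.148,0.260],-81.8,9,-1)
```

```text
[[[-0.0,-0.0,0.0],[1.6,0.2,15.1],-1],[[-0.0,-0.0,0.0],[1.6,0.2,15.1],-1],[[-0.0,-0.0,0.0],[1.6,0.2,15.1],-1],[[-0.0,-0.0,0.0],[1.6,0.2,15.1],-1],[[-0.0,-0.0,0.0],[1.6,0.2,15.1],-1],[[-0.0,-0.0,0.0],[1.6,0.2,15.1],-1],[[-0.0,-0.0,0.0],[1.6,0.2,15.1],-1],[[-0.0,-0.0,0.0],[1.6,0.2,15.1],-1],[[-0.0,-0.0,0.0],[1.6,0.2,15.1],-1]]
```

drive_tool --rows '[[[0,0,0],[1,0,8],-1],[[0,0,0],[1.6,0,14],-1],[[0,0,0],[1.6,0,14],-1],[[0,0,0],[1.6,0,14],-1],[[0,0,0],[1.6,0,14],-1],[[0,0,0],[1.6,0,14],-1],[[0,0,0],[1.6,0,14],-1],[[0,0,0],[1.6,0,14],-1],[[0,0,0],[1,0,8],-1],[[0,0,0],[0,0,3],-1]]'

```text
clock: 14.42
eef_pos: [0.5789, -0.1476, 0.2594]
orientation: [-89.9, -0.1, -81.8]
contact_force: [0.1, -0.5, -7.9]
opening: 0.0154
```

drive_tool --rows '[[[0,0,0],[0,0,0],-1],[[0,0,0],[0,0,0],-1]]'

```text
clock: 14.68
eef_pos: [0.5796, -0.1477, 0.2605]
orientation: [-89.7, -0.1, -81.8]
contact_force: [-0.4, 0.3, -7.6]
opening: 0.015
```

Run:
```python
from h import *
s=sense();print(s['clock'],s['eef_pos'],s['orientation'],s['contact_force'],s['joint_positions'].round(1))
plan([0.589,-0.148,0.260],-81.8,1,-1)
```

```text
14.675 [ 0.57964869 -0.14773117  0.26050541] [-89.71935616  -0.14642105 -81.83749825] [-0.44097746  0.30463489 -7.56933635] [-21.9   7.3  88.9   0.   83.4 -30. ]
[[[-0.3,-0.0,0.1],[1.6,0.6,9.2],-1]]
```

drive_tool --rows '[[[-0.2,0,0.1],[1,0,6],-1],[[0,0,0],[0.5,2,4],-1],[[0,0,0],[0,4,0],-1],[[0,0,0],[0,4,0],-1],[[0,0,0],[0,3,0],-1],[[0,0,0],[0,0,0],-1],[[0,0,0],[0,0,0],-1]]'

```text
clock: 15.55
eef_pos: [0.5899, -0.1479, 0.2466]
orientation: [-89.9, -0.0, -81.9]
contact_force: [0.5, 0.1, -6.8]
opening: 0.0149
```

Run:
```python
from h import *
import pickle
s=sense();print(s['clock'],s['eef_pos'],s['orientation'],s['contact_force'])
c=calibration("wrist");im=capture("wrist");pickle.dump((c,im,s),open("w9.pkl","wb"));cv2.imwrite("pics/w9.png",cv2.resize(im[:,:,::-1],None,fx=1.5,fy=1.5,interpolation=cv2.INTER_CUBIC))
t=capture("side");cv2.imwrite("pics/s9.png",cv2.resize(t[100:230,170:300,::-1],None,fx=4.5,fy=4.5,interpolation=cv2.INTER_CUBIC))
plan([0.589,-0.148,0.23],-81.8,1,-1)
```

```text
15.55 [ 0.5898769  -0.14791476  0.24658582] [-8.99427225e+01 -3.80682221e-02 -8.18646940e+01] [ 0.50998202  0.13615513 -6.79425304]
[[[-0.1,-0.1,0.0],[-0.1,16.6,-0.9],-1]]
```

View pics/w9.png

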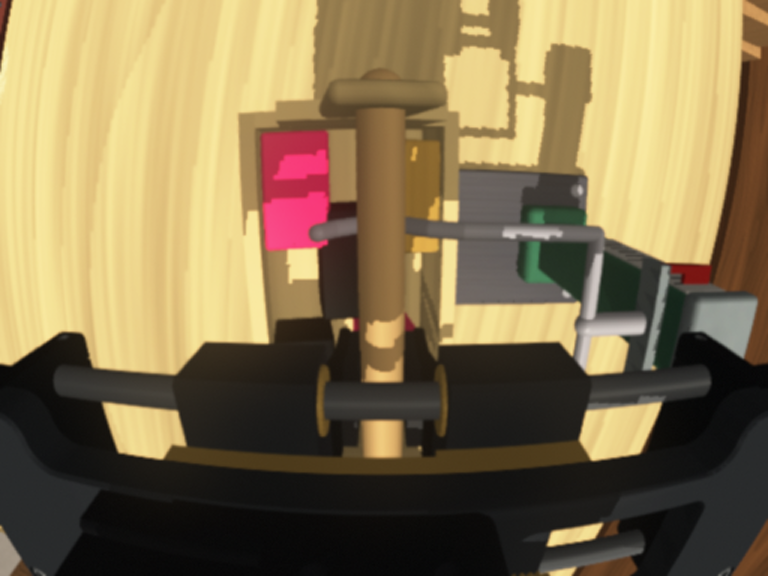

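View pics/s9.png

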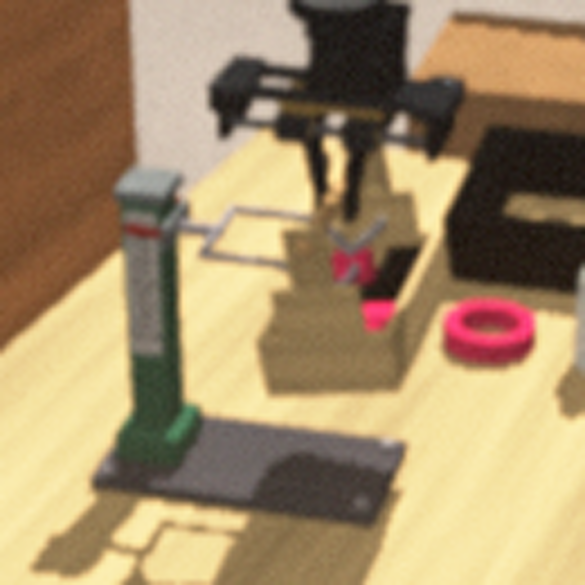

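In the wrist view the tote box has swung left relative to the dowel: box columns 243–455 against dowel 382, where it was centred before. So the tote has turned about 12° about the dowel in the grip. The dowel itself lies over the left notch, between tip (318,233) and wire. I'll check whether it is swinging or stuck.

drive_tool --rows '[[[0,0,0],[0,0,-0.5],-1],[[0,0,0],[0,0,0],-1]]'

```text
clock: 15.9
eef_pos: [0.5895, -0.1481, 0.247]
orientation: [-89.9, -0.1, -81.9]
contact_force: [-0.6, -0.8, -8.5]
opening: 0.0154
```

Run:
```python
from h import *
import pickle
s=sense();print(s['clock'],s['eef_pos'],s['orientation'],s['contact_force'])
c=calibration("wrist");im=capture("wrist");pickle.dump((c,im,s),open("w10.pkl","wb"))
a=pickle.load(open("w9.pkl","rb"))[1]
cv2.imwrite("pics/w10.png",cv2.resize(np.hstack([a[30:230,140:340],im[30:230,140:340]])[:,:,::-1],None,fx=2,fy=2,interpolation=cv2.INTER_CUBIC))
d=np.abs(a.astype(int)-im).max(2)[:225];print((d>40).sum())
```

```text
15.9 [ 0.58949889 -0.14807957  0.24698482] [-8.99119715e+01 -5.75459248e-02 -8.18653775e+01] [-0.5617446  -0.8410511  -8.46077531]
158
```

View pics/w10.png

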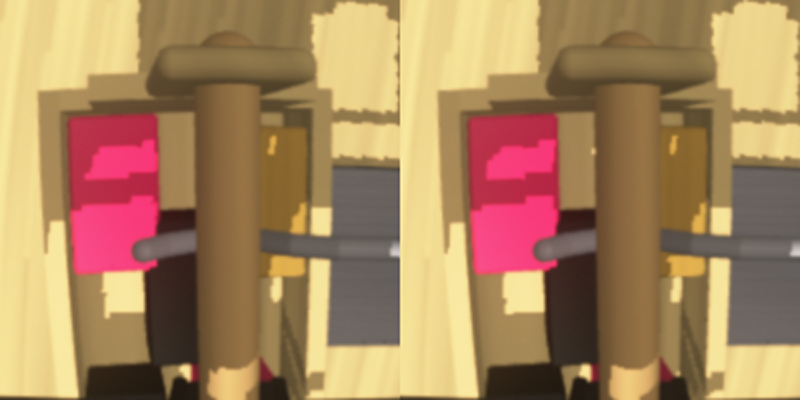

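The box is static: it is held by pad friction at about 12°. I'll tilt the gripper 12° about the dowel axis so the tote hangs plumb, keeping the dowel in place.

drive_tool --rows '[[[1,0,0],[0,0,0.4],-1],[[2,0,0],[0,0,0.8],-1],[[2,0,0],[0,0,0.8],-1],[[2,0,0],[0,0,0.8],-1],[[2,0,0],[0,0,0.8],-1],[[2,0,0],[0,0,0.8],-1],[[1,0,0],[0,0,0.4],-1],[[0,0,0],[0,0,0],-1]]'

```text
clock: 16.95
eef_pos: [0.5929, -0.1475, 0.2473]
orientation: [-77.2, -0.1, -81.9]
contact_force: [-0.1, 0.7, -7.8]
opening: 0.015
```

```bash
cat >> h.py <<'E'
def dow(s):
    R=Ro.from_euler('xyz',s['orientation'],degrees=True); p=s['eef_pos']+R.apply([0,-.0228,0])
    a=np.radians(8.2);ex=np.array([np.cos(a),np.sin(a)]);ey=np.array([-ex[1],ex[0]]);d=p[:2]-[.589,-.148]
    # tool axes error wrt wanted
    return p,(d@ex*1000,d@ey*1000,p[2]*1000-215)
E
python3 - <<'E'
from h import *
import pickle
s=sense();print(s['clock'],s['eef_pos'],s['orientation'],s['contact_force'],dow(s))
c=calibration("wrist");im=capture("wrist");pickle.dump((c,im,s),open("w11.pkl","wb"))
cv2.imwrite("pics/w11.png",cv2.resize(im[:,:,::-1],None,fx=1.5,fy=1.5,interpolation=cv2.INTER_CUBIC))
t=capture("side");cv2.imwrite("pics/s11.png",cv2.resize(t[100:230,170:300,::-1],None,fx=4.5,fy=4.5,interpolation=cv2.INTER_CUBIC))
R=Ro.from_euler('xyz',s['orientation'],degrees=True);print("tool x",R.apply([1,0,0]),"y",R.apply([0,1,0]))
E
```

```text
16.95 [ 0.59294629 -0.14747878  0.24725061] [-7.71860749e+01 -6.39897445e-02 -8.18896203e+01] [-0.05665519  0.6920036  -7.75920502] (array([ 0.58793665, -0.1481676 ,  0.26948277]), (np.float64(-1.0763806153772277), np.float64(-0.014225685246774375), np.float64(54.482768474530474)))
tool x [ 0.14108049 -0.9899975   0.00111683] y [ 0.21972086  0.0302115  -0.97509487]
```

View pics/w11.png

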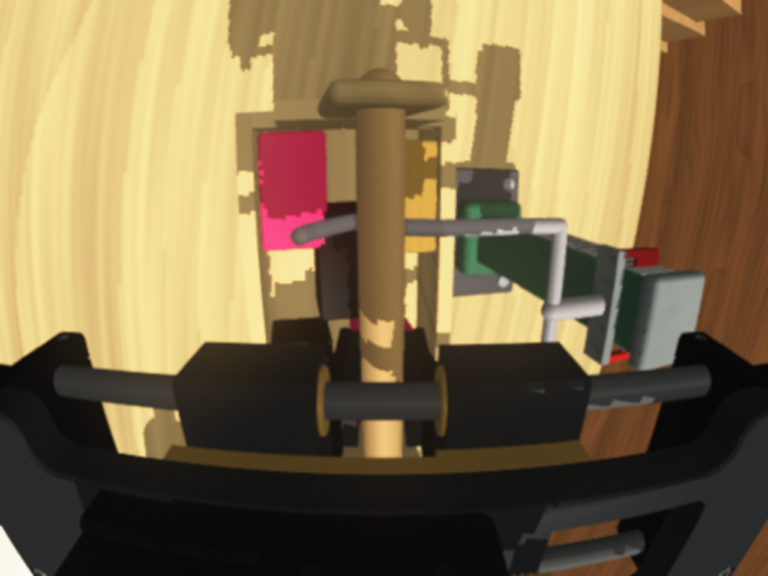

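View pics/s11.png

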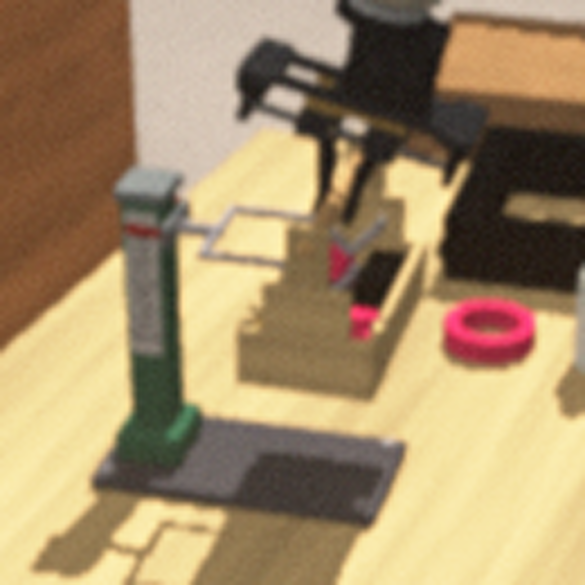

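The tote is plumb again. The box bottom-edge slope in the side view is 0.114, matching the earlier level 0.115, and the gripper is tilted 12.8°. The dowel is about 1 mm from the hook centre and 54 mm above the seat. Lowering.

drive_tool --rows '[[[0,0,0],[0,3,0.3],-1],[[0,0,0],[0,5,-0.8],-1],[[0,0,0],[0,6,-1.4],-1],[[0,0,0],[0,6,-1.4],-1],[[0,0,0],[0,6,-1.4],-1],[[0,0,0],[0,5,-1.1],-1],[[0,0,0],[0,3,-0.7],-1],[[0,0,0],[0,1,-0.2],-1],[[0,0,0],[0,0,0],-1]]'

```text
clock: 18.18
eef_pos: [0.5946, -0.1469, 0.2081]
orientation: [-77.3, -0.0, -81.8]
contact_force: [-0.4, 1.2, -8.4]
opening: 0.0154
```

Run:
```python
from h import *
import pickle
s=sense();print(s['clock'],s['eef_pos'],s['orientation'],s['contact_force'],dow(s)[1])
c=calibration("wrist");im=capture("wrist");pickle.dump((c,im,s),open("w12.pkl","wb"))
cv2.imwrite("pics/w12.png",cv2.resize(im[:,:,::-1],None,fx=1.5,fy=1.5,interpolation=cv2.INTER_CUBIC))
t=capture("side");cv2.imwrite("pics/s12.png",cv2.resize(t[100:230,170:300,::-1],None,fx=4.5,fy=4.5,interpolation=cv2.INTER_CUBIC))
```

```text
18.175 [ 0.59457771 -0.14694006  0.20807105] [-7.73099305e+01 -1.61483763e-02 -8.18345967e+01] [-0.44170329  1.16360089 -8.39775321] (np.float64(0.6632257102483616), np.float64(0.26285471722669485), np.float64(15.314102223836613))
```

View pics/w12.png

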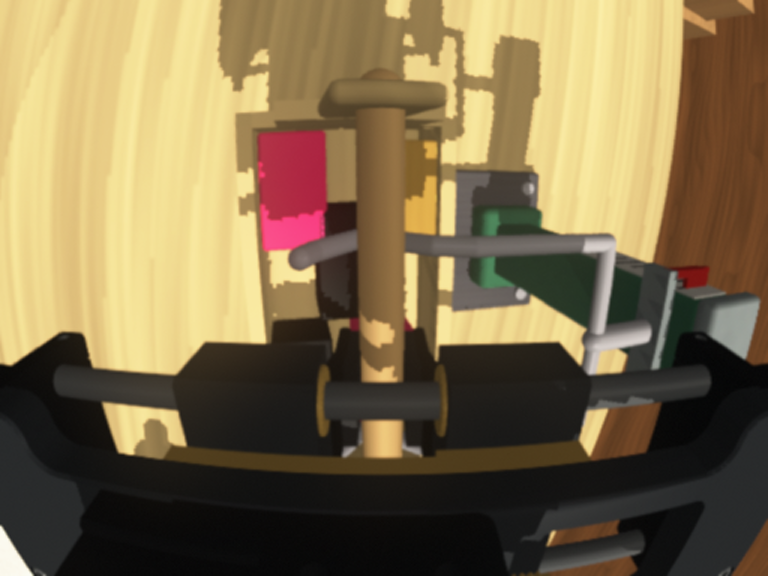

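View pics/s12.png

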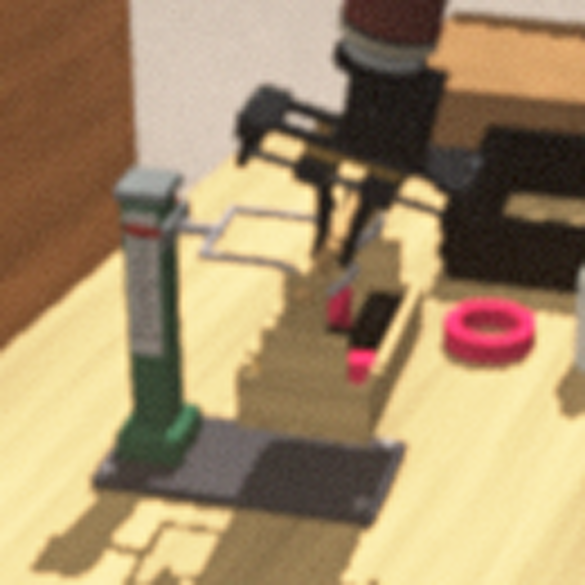

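The dowel is above the open notches. In the side crop the pointer is still at the top (142,230) and nothing is touching. I'll continue slowly.

drive_tool --rows '[[[0,0,0],[0,1.5,-0.4],-1],[[0,0,0],[0,1.5,-0.4],-1],[[0,0,0],[0,1.5,-0.4],-1],[[0,0,0],[0,1.5,-0.4],-1],[[0,0,0],[0,1.5,-0.4],-1],[[0,0,0],[0,1.5,-0.4],-1],[[0,0,0],[0,1.5,-0.3],-1],[[0,0,0],[0,1.5,-0.3],-1],[[0,0,0],[0,1.5,-0.3],-1],[[0,0,0],[0,1.5,-0.3],-1]]'

```text
clock: 19.52
eef_pos: [0.5948, -0.1472, 0.1925]
orientation: [-77.2, -0.1, -81.8]
contact_force: [-0.4, 0.3, -6.9]
opening: 0.0151
```

```bash
cat >> h.py <<'E'
def ptr(t):
    hsv=cv2.cvtColor(t,cv2.COLOR_RGB2HSV).astype(int)
    m=((hsv[...,0]<12)|(hsv[...,0]>168))&(hsv[...,1]>120)&(hsv[...,2]>60)
    r=np.zeros_like(m);r[135:215,196:212]=m[135:215,196:212]
    v,u=np.nonzero(r);return len(v),u.mean() if len(u) else 0,v.mean() if len(v) else 0
E
python3 - <<'E'
from h import *
s=sense();print(s['clock'],s['eef_pos'],s['orientation'],s['contact_force'],dow(s)[1])
im=cv2.imread("pics/side0.png")[:,:,::-1].copy();print(ptr(im))
t=capture("side");print(ptr(t));s=sense();print(s['contact_force'])
E
```

```text
19.525 [ 0.59477532 -0.1471826   0.19246311] [-7.72444215e+01 -5.78750890e-02 -8.18361270e+01] [-0.41988031  0.29479438 -6.90931274] (np.float64(0.7988100681294186), np.float64(0.010954076321309836), np.float64(-0.29958789337834446))
(13, np.float64(200.15384615384616), np.float64(149.53846153846155))
(13, np.float64(200.30769230769232), np.float64(150.30769230769232))
[-0.90036384  0.30897374 -8.1327054 ]
```

drive_tool --rows '[[[0,0,0],[0,1.2,-0.3],-1],[[0,0,0],[0,1.2,-0.3],-1],[[0,0,0],[0,1.2,-0.3],-1],[[0,0,0],[0,1.2,-0.3],-1],[[0,0,0],[0,1.2,-0.3],-1],[[0,0,0],[0,1.2,-0.3],-1],[[0,0,0],[0,1.2,-0.3],-1],[[0,0,0],[0,1.2,-0.3],-1]]'

```text
clock: 20.58
eef_pos: [0.5948, -0.1472, 0.1825]
orientation: [-77.2, -0.1, -81.8]
contact_force: [-1.4, 1.1, -5.4]
opening: 0.0149
```

Run:
```python
from h import *
s=sense();print(s['clock'],s['eef_pos'],s['orientation'],s['contact_force'],s['wrist_torque'],dow(s)[1])
t=capture("side");print(ptr(t));s=sense();print(s['contact_force'])
cv2.imwrite("pics/s13.png",cv2.resize(t[100:230,170:300,::-1],None,fx=4.5,fy=4.5,interpolation=cv2.INTER_CUBIC))
```

```text
20.575 [ 0.59475669 -0.14718204  0.18252623] [-7.72065641e+01 -6.75690126e-02 -8.18296185e+01] [-1.36337516  1.06655243 -5.40833164] [0.03355153 0.40867356 0.00414929] (np.float64(0.7657581321342802), np.float64(0.017361259474533725), np.float64(-10.239799252173924))
(11, np.float64(201.36363636363637), np.float64(153.72727272727272))
[-0.66390988  0.12952697 -5.32317314]
```

View pics/s13.png

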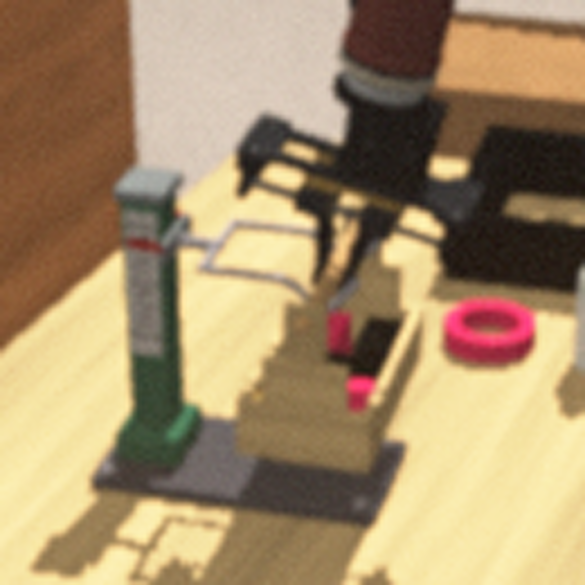

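The scale is loading gently. The pointer has moved down to (142,243) in the crop, the held load fell from about 8 to 5.4 N, and side force is small. Continuing.

drive_tool --rows '[[[0,0,0],[0,1.4,-0.4],-1],[[0,0,0],[0,1.4,-0.4],-1],[[0,0,0],[0,1.4,-0.4],-1],[[0,0,0],[0,1.4,-0.4],-1],[[0,0,0],[0,1.4,-0.4],-1],[[0,0,0],[0,1.4,-0.3],-1],[[0,0,0],[0,1.4,-0.3],-1],[[0,0,0],[0,1.4,-0.3],-1],[[0,0,0],[0,1.4,-0.3],-1],[[0,0,0],[0,1.4,-0.3],-1]]'

```text
clock: 21.88
eef_pos: [0.5948, -0.1472, 0.1681]
orientation: [-77.1, -0.1, -81.8]
contact_force: [-2.1, 1.9, -2.9]
opening: 0.0153
```

Run:
```python
from h import *
s=sense();print(s['clock'],s['eef_pos'],s['orientation'],s['contact_force'],s['wrist_torque'],dow(s)[1])
t=capture("side");print(ptr(t));s=sense();print(s['contact_force'])
t=capture("side");print(ptr(t));s=sense();print(s['contact_force'])
```

```text
21.875 [ 0.59480784 -0.14722083  0.16805037] [-77.14681523  -0.08746345 -81.81953266] [-2.14060642  1.9117779  -2.93519205] [ 0.1427839   0.53127934 -0.00816319] (np.float64(0.7876611524745489), np.float64(-0.02150260264544242), np.float64(-24.720952324394005))
(12, np.float64(201.0), np.float64(155.75))
[-2.41145487  0.67644885 -2.69870541]
(11, np.float64(201.36363636363637), np.float64(157.54545454545453))
[-2.35377163  0.94830342 -4.06434745]
```

The side force has grown to about −2.2 N along the hook's x, so the dowel is riding the +x wall slightly. I'll shift it toward −x in small steps until that vanishes.

drive_tool --rows '[[[0,0,0],[0,-0.1,-0.4],-1],[[0,0,0],[0,-0.1,-0.4],-1],[[0,0,0],[0,-0.1,-0.4],-1],[[0,0,0],[0,-0.1,-0.4],-1],[[0,0,0],[0,0,0],-1]]'

```text
clock: 22.6
eef_pos: [0.5944, -0.1475, 0.1691]
orientation: [-77.0, -0.1, -81.8]
contact_force: [-1.2, 0.1, -3.7]
opening: 0.0149
```

```bash
cat > m.py <<'E'
from h import *
s=sense();print(s['clock'],s['eef_pos'],s['orientation'],s['contact_force'].round(2),s['wrist_torque'].round(2),np.round(dow(s)[1],2))
F=[s['contact_force']];P=[]
for i in range(3):
    t=capture("side");P.append(ptr(t)[2]);F.append(sense()['contact_force'])
F=np.mean(F,0);a=np.radians(8.2)
print("mean F",F.round(2),"Fx_s",(F[0]*np.cos(a)+F[1]*np.sin(a)).round(2),"ptr",np.mean(P))
E
python3 m.py
```

```text
22.6 [ 0.59440582 -0.14751041  0.16909056] [-76.96823364  -0.13395839 -81.83674822] [-1.2   0.14 -3.71] [0.13 0.29 0.02] [  0.28  -0.23 -23.7 ]
mean F [-0.32  1.06 -3.81] Fx_s -0.17 ptr 156.17016317016316
```

drive_tool --rows '[[[0,0,0],[0,1.4,-0.4],-1],[[0,0,0],[0,1.4,-0.4],-1],[[0,0,0],[0,1.4,-0.4],-1],[[0,0,0],[0,1.4,-0.4],-1],[[0,0,0],[0,1.4,-0.4],-1],[[0,0,0],[0,1.4,-0.4],-1],[[0,0,0],[0,1.4,-0.4],-1],[[0,0,0],[0,1.4,-0.4],-1],[[0,0,0],[0,1.4,-0.4],-1],[[0,0,0],[0,0,0],-1]]'

```text
clock: 24.0
eef_pos: [0.5944, -0.1476, 0.156]
orientation: [-76.9, -0.1, -81.8]
contact_force: [-0.1, 1.3, -1.3]
opening: 0.0152
```

```bash
python3 m.py
```

```text
24.0 [ 0.59441553 -0.14758827  0.15599432] [-76.87236631  -0.14782075 -81.84012021] [-0.14  1.27 -1.33] [0.3  0.2  0.01] [  0.24  -0.3  -36.8 ]
mean F [-0.5   1.95 -1.88] Fx_s -0.22 ptr 159.27369852369853
```

drive_tool --rows '[[[0,0,0],[-0.1,1.2,-0.3],-1],[[0,0,0],[-0.1,1.2,-0.3],-1],[[0,0,0],[-0.1,1.2,-0.3],-1],[[0,0,0],[-0.1,1.2,-0.3],-1],[[0,0,0],[0,1.2,-0.3],-1],[[0,0,0],[0,1,-0.3],-1],[[0,0,0],[0,0.5,-0.1],-1],[[0,0,0],[0,0,0],-1]]'

```text
clock: 25.15
eef_pos: [0.5944, -0.1476, 0.1484]
orientation: [-76.8, -0.2, -81.8]
contact_force: [-0.9, 1.7, -0.4]
opening: 0.015
```

```bash
sed -i 's/range(3)/range(8)/' m.py; sed -i 's/^print("mean F"/print("std",np.std(F_,0).round(2)) if 0 else None\nprint("mean F"/' m.py; python3 m.py
```

```text
25.15 [ 0.59442972 -0.1475756   0.14844912] [-76.83955539  -0.19166053 -81.84241373] [-0.86  1.69 -0.44] [0.3  0.2  0.04] [  0.24  -0.28 -44.35]
mean F [-1.02  1.7  -0.62] Fx_s -0.77 ptr 160.83858294483292
```

drive_tool --rows '[[[0,0,0],[-0.2,0.5,-0.4],-1],[[0,0,0],[-0.2,0.5,-0.4],-1],[[0,0,0],[-0.1,0.5,-0.3],-1],[[0,0,0],[0,0.4,-0.1],-1],[[0,0,0],[0,0,0],-1]]'

```text
clock: 26.18
eef_pos: [0.5945, -0.1476, 0.1469]
orientation: [-76.7, -0.3, -81.9]
contact_force: [0.3, 1.5, -0.5]
opening: 0.0154
```

```bash
python3 m.py
python3 - <<'E'
from h import *
c=capture("wrist");cv2.imwrite("pics/w14.png",cv2.resize(c[:,:,::-1],None,fx=1.5,fy=1.5,interpolation=cv2.INTER_CUBIC))
t=capture("side");cv2.imwrite("pics/s14.png",cv2.resize(t[100:230,170:300,::-1],None,fx=4.5,fy=4.5,interpolation=cv2.INTER_CUBIC))
E
```

```text
26.175 [ 0.59445098 -0.14757957  0.14691494] [-76.72531144  -0.26148715 -81.8563254 ] [ 0.28  1.45 -0.45] [0.25 0.13 0.09] [  0.22  -0.25 -45.89]
mean F [-0.35  1.41 -0.35] Fx_s -0.15 ptr 161.39747474747475
```

View pics/w14.png

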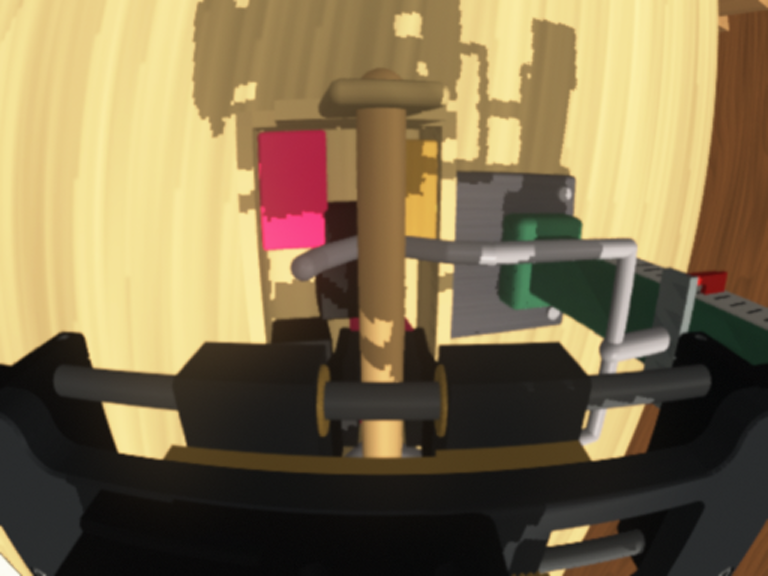

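View pics/s14.png

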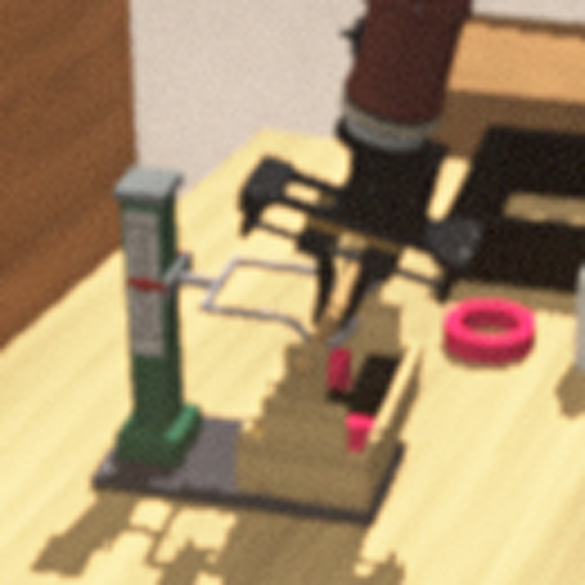

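Run:
```python
from h import *
a=np.radians(8.2)
for sy in (22,):
    for sx in (145,158):
        b=np.array([.589,-.148])+sx/1000*np.array([np.cos(a),np.sin(a)])+sy/1000*np.array([-np.sin(a),np.cos(a)])
        for z in (.225,.22,.175,.17): print(sx,z,proj("side",np.array([*b,z])))
s=sense();print(s['clock'],s['contact_force'])
```

```text
145 0.225 [204.75570688 152.54910151]
145 0.22 [204.8070493  153.79051133]
145 0.175 [205.26232391 164.79860812]
145 0.17 [205.31216586 166.00373794]
158 0.225 [201.36999683 152.14480105]
158 0.22 [201.42631034 153.3849728 ]
158 0.175 [201.92567654 164.3823317 ]
158 0.17 [201.98034668 165.58631224]
26.675 [-1.51902173  1.37761689 -0.22334735]
```

Pointer travel is 11.9 px ≈ 48 mm ≈ 7.7 N, matching the measured held weight of about 7.65 N. The residual held load is about 0.1 N, so the scale carries it. Opening gently.

drive_tool --rows '[[[0,0,0],[0,0,0],-0.62],[[0,0,0],[0,0,0],-0.6],[[0,0,0],[0,0,0],-0.57],[[0,0,0],[0,0,0],-0.54]]'

```text
clock: 27.18
eef_pos: [0.5951, -0.1486, 0.1477]
orientation: [-76.6, -0.4, -81.9]
contact_force: [-1.2, 0.6, -0.1]
opening: 0.0196
```

```bash
python3 m.py
python3 - <<'E'
from h import *
print(sense()['opening'])
c=capture("wrist");cv2.imwrite("pics/w15.png",cv2.resize(c[:,:,::-1],None,fx=1.5,fy=1.5,interpolation=cv2.INTER_CUBIC))
E
```

```text
27.175 [ 0.59506828 -0.14861072  0.14767095] [-76.64506629  -0.38303774 -81.87157779] [-1.18  0.63 -0.09] [-0.07  0.07  0.01] [  0.65  -1.32 -45.15]
mean F [-0.33 -0.08 -0.11] Fx_s -0.34 ptr 161.7225233100233
0.019774822327212026
```

View pics/w15.png

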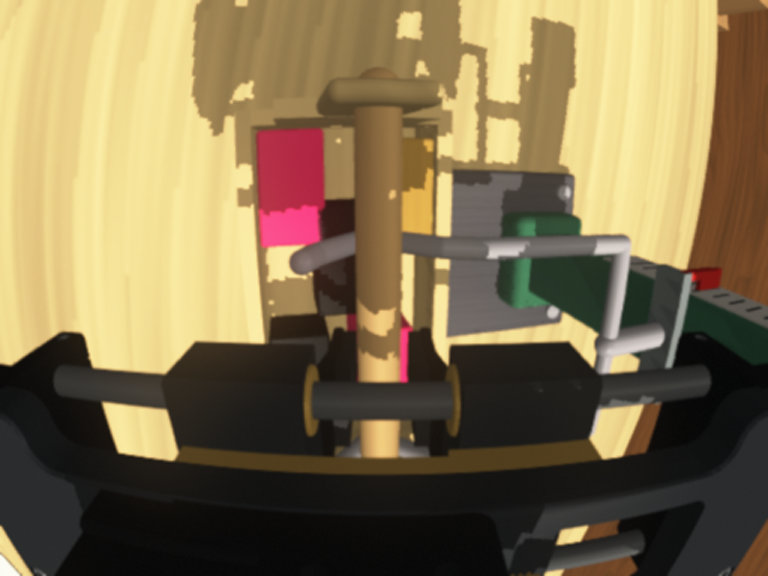

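It released smoothly. The pointer is unchanged (161.4 → 161.7 px), forces are about zero, and there is a gap both sides of the dowel at (378,330). I'll open further and back straight out along the fingers.

drive_tool --rows '[[[0,0,0],[0,0,0],-0.3],[[0,0,0],[0,0,0],-0.1],[[0,0,0],[0,0,0],0],[[0,0,0],[0,0,0],0],[[0,0,0],[0,-3,0],0],[[0,0,0],[0,-6,0],0],[[0,0,0],[0,-8,0],0],[[0,0,0],[0,-8,0],0]]'

```text
clock: 28.62
eef_pos: [0.5886, -0.149, 0.173]
orientation: [-76.7, -0.3, -81.9]
contact_force: [-0.0, -0.2, 0.4]
opening: 0.0435
```

Run:
```python
from h import *
s=sense();print(s['clock'],s['eef_pos'],s['orientation'],s['contact_force'],s['opening'])
c=capture("wrist");cv2.imwrite("pics/w16.png",cv2.resize(c[:,:,::-1],None,fx=1.5,fy=1.5,interpolation=cv2.INTER_CUBIC))
t=capture("side");print(ptr(t))
```

```text
28.625 [ 0.5885788  -0.1489681   0.17296385] [-76.71199382  -0.33517979 -81.85745421] [-0.04539559 -0.21396177  0.37227471] 0.04349365393846027
(12, np.float64(202.0), np.float64(163.5))
```

View pics/w16.png

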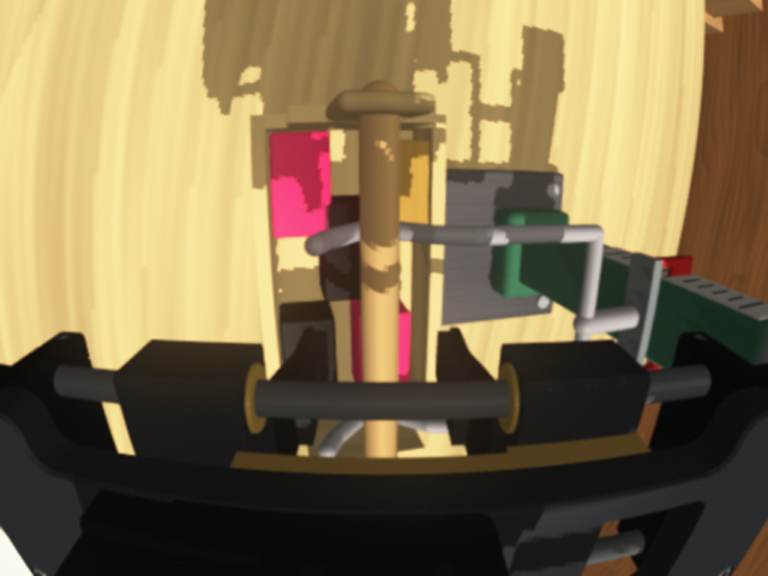

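The fingers are rising clear, with the dowel centred between them at (380,330) and seated across both notches. Backing out more.

drive_tool --rows '[[[0,0,0],[0,-10,0],0],[[0,0,0],[0,-15,0],0],[[0,0,0],[0,-20,0],0],[[0,0,0],[0,-20,0],0],[[0,0,0],[0,-20,0],0],[[0,0,0],[0,-20,0],0],[[0,0,0],[0,-20,0],0],[[0,0,0],[0,-10,0],0],[[0,0,0],[0,0,0],0]]'

```text
clock: 29.85
eef_pos: [0.5562, -0.1532, 0.3165]
orientation: [-76.4, -0.6, -81.9]
contact_force: [-0.1, 0.1, -0.3]
opening: 0.0435
```

Run:
```python
from h import *
s=sense();print(s['clock'],s['eef_pos'],s['orientation'],s['contact_force'],s['opening'])
c=capture("wrist");cv2.imwrite("pics/w17.png",cv2.resize(c[:,:,::-1],None,fx=1.5,fy=1.5,interpolation=cv2.INTER_CUBIC))
t=capture("side");print(ptr(t));cv2.imwrite("pics/s17.png",cv2.resize(t[80:230,170:320,::-1],None,fx=3.9,fy=3.9,interpolation=cv2.INTER_CUBIC))
for i in range(6):
    u=capture("side");print(ptr(u),np.abs(u[160:230,215:265].astype(int)-t[160:230,215:265]).max(),u[160:230,215:265].shape)
```

```text
29.85 [ 0.55624888 -0.1532246   0.31648507] [-76.40004869  -0.57435289 -81.87434436] [-0.07532212  0.08687433 -0.31780762] 0.04348199748863339
(12, np.float64(202.0), np.float64(163.5))
(13, np.float64(201.69230769230768), np.float64(161.3846153846154)) 15 (70, 50, 3)
(14, np.float64(201.85714285714286), np.float64(161.57142857142858)) 13 (70, 50, 3)
(14, np.float64(202.0), np.float64(161.42857142857142)) 13 (70, 50, 3)
(12, np.float64(202.0), np.float64(163.5)) 17 (70, 50, 3)
(12, np.float64(202.0), np.float64(163.5)) 15 (70, 50, 3)
(14, np.float64(201.28571428571428), np.float64(160.57142857142858)) 15 (70, 50, 3)
```

View pics/w17.png

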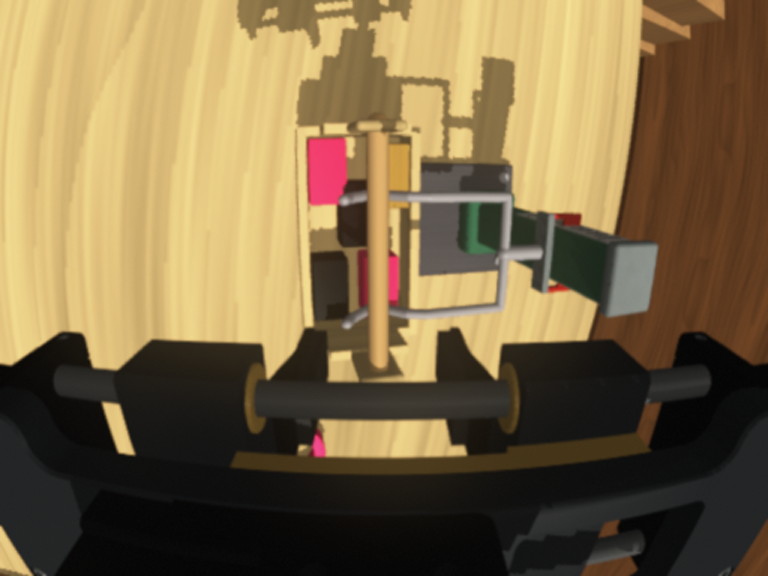

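View pics/s17.png

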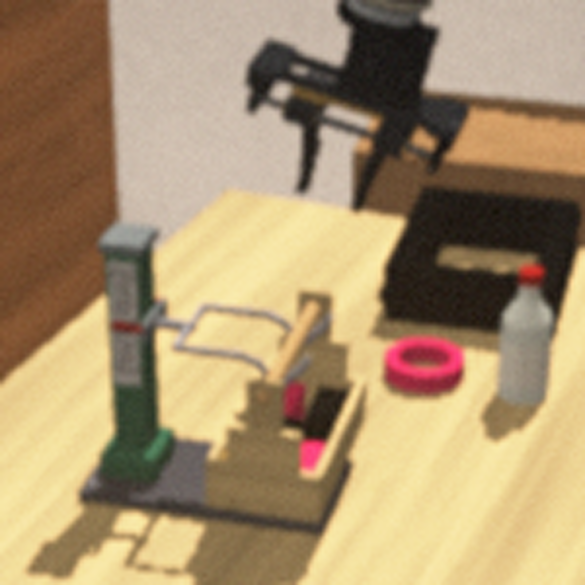

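The tote hangs free across both notches, with dowel ends at (377,130) and (380,368) and wires at rows 200 and 315. The gripper is clear. I'll wait a second and check it is still.

drive_tool --rows '[[[0,0,0],[0,0,0],0],[[0,0,0],[0,0,0],0],[[0,0,0],[0,0,0],0],[[0,0,0],[0,0,0],0],[[0,0,0],[0,0,0],0]]'

```text
clock: 30.88
eef_pos: [0.5558, -0.1527, 0.3138]
orientation: [-76.6, -0.4, -81.9]
contact_force: [0.4, 0.3, 0.6]
opening: 0.0434
```

Run:
```python
from h import *
f=[]
for i in range(16): f.append(capture("side").astype(float))
a=np.mean(f[:4],0);
for k in (4,8,12):
    b=np.mean(f[k:k+4],0);d=np.abs(b-a).max(2);print(k,d[150:230,195:265].max().round(1),d[300:,:].max().round(1),ptr(b.astype('uint8')))
T=capture("top");T0=cv2.imread("pics/top0.png")[:,:,::-1].astype(int);S0=cv2.imread("pics/side0.png")[:,:,::-1].astype(int)
d=np.abs(T-T0).max(2);print("glue/tape/jar diff top",d[175:235,365:412].max(),d[180:220,95:132].max())
d=np.abs(f[-1]-S0).max(2);print("side",d[145:188,265:316].max(),d[275:322,168:202].max())
print(sense()['clock'])
```

```text
4 7.2 16.5 (13, np.float64(202.23076923076923), np.float64(163.46153846153845))
8 6.8 32.8 (12, np.float64(202.0), np.float64(163.5))
12 7.0 32.2 (13, np.float64(202.23076923076923), np.float64(163.46153846153845))
glue/tape/jar diff top 15 14
side 16.0 132.0
31.725
```

Run:
```python
from station import *
print(sign_off())
```

```text
the job is handed in; nothing more can be done
None
```

The tote hangs free and still by its dowel, centred across both notches of the twin hook. I handed the job in at about 32 s of the 72 s.

**How it went:**
- **First grasp:** the first close missed. Both the wrist and side views showed the fingertips about 22 mm behind where the text puts them relative to the reported TCP. The shut fingers pressed on top of the dowel with about 7 N. I lifted off and gripped 22 mm deeper.
- **Tilt in the grip:** moving in, the tote turned about 12° about its dowel. I tilted the gripper to bring it plumb before lowering it.
- **Loading:** I lowered it at about 10–12 mm/s. I stopped once, about halfway, to take off a 2 N side load from one notch wall. I let go when the force still held was about 0.1 N.

**Last checks:**
- **Reading:** the pointer is about 48 mm down (7.7 N), against a held weight of about 7.65 N. It moved only 0.3 px on release (about 1 mm, within noise).
- **Stillness:** over about 0.8 s of pictures the tote and pointer did not change beyond image noise.
- **Other objects:** the glue and tape are unchanged in both views. The jar is unchanged in the top view, but its side-view patch differed. I take that to be a shadow or lighting change, though I did not look at it.
- **Height disagreement:** the notches appeared to sit about 4–5 mm higher than the stated seat height, so I judged the loading by force and pointer instead.

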